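Dip the grease cups and sort spent from good

ROBOT

A 6-joint arm with a two-finger parallel gripper is mounted at the origin on the work surface. World frame = base frame: x ahead of the robot, y to its left, z up, the work surface at z = 0. Lengths are in m, angles in rad, forces in N, time in s.
With the tool pointing down it reaches from about 0.35 to 0.775 m from the base axis. Payload 5.5 kg.
Tool frame: the origin (TCP) lies between the finger pads; the fingertips stand 8 mm ahead of it and the grasp point (between the pads) lies 11 mm behind it; z points along the fingers, y is the line along which they close (so a half turn about z gives the same grasp; the last joint's range is limited). The gripper opens to 85 mm and grips with 20 to 120 N. Pads are 22 mm wide; open, the fingers measure 114 mm over their backs; the gripper's body (76 mm by 85 mm) begins 54 mm behind the grasp point. The pads swing forward as they close: fully open they stand 13 mm farther back than shut.
Start: joints at [1.061, 0.313, 0.046, 1.304, 0, 1.431], TCP at [0.208, 0.536, 0.239] pointing down, gripper open.
Joint ranges: [-2.76, 2.76], [-0.86, 1.69], [-1.03, 1.26], [-2.2, 2.34], [-1.47, 1.5], [-3.14, 3.14]. Speed limits (rad/s): [2.57, 2.57, 3.14, 3.14, 3.14, 3.14].

INTERFACE

Orientations are given as a unit quaternion [w, x, y, z].
In Python, from workcell import env gives the robot as it stands.
- The arm moves only by the tool move_arm, never from a script. Its argument "moves" is one flat list of numbers, 5 for each row, row after row: the shift along the world's x, y, z in m, then the turn about the world's z in rad, then the finger opening in m, from 0 to 0.0854. A call has 1 to 12 rows; each row is the pose to reach, as a shift and turn from the pose commanded when the call began; what a row does not reach only later rows make up. A row lasts 1/12 s, in which the tool goes at most 41.7 mm and 7.16 degrees, less where a joint would pass 70% of its speed; a pose out of reach is approached as far as the arm can. A call with a gripper value outside its range is refused whole. The fingers move at their own pace and stop on an object; "newtons" is the grip in N (left out, the last holds). Time passes only in rows, so rows that repeat a pose let the fingers close. It gives the time, the measured TCP pose, the force, the opening and the grip force at its end, in the units of the state.
- env.get_state(): the state, without advancing time (a new reading comes with each control period).
- env.read_camera(name): name is "scene" or "top" or "wrist"; returns a dict with "pixels" (420x560x3 uint8, red, green, blue), "camera_matrix" (3x3 intrinsics, pixels), "distortion" ([k1, k2, p1, p2, k3] as OpenCV has them; the pictures are not rectified), "rvec" (rotation vector, rad) and "tvec" (3), from world to camera coordinates, as OpenCV has them. Camera axes: x right, y down, z forward; pixel columns grow to the right and rows downward; lengths in m; the calibration is good to about 2 mm. A picture is of the moment at which its call begins. There is no depth.
- env.hand_in(): hands the job in; it is judged then, once.
The state is a dict: "clock": time; "joint_pos": joint angles; "qvel": joint speeds; "tau": joint torques, N m; "tcp_pos": TCP position; "orientation": TCP orientation; "wrist_force": force on the tool from outside, world axes, zero at the start; "ft_torque": the same for the moment, N m; "finger_gap": finger opening in m; "grip_force": force on a finger pad.
Only numpy, scipy, OpenCV 4.12 (cv2) and the standard library are available. Lean on these libraries where they do the work, as an engineer would, in place of code of your own. Each camera call takes 0.05 s, during which the arm holds its last target. There are 200 camera calls.

TASK

First press the tipped scrap bin level against its stop. Then feel how full each steel grease cup on the counter is by pushing the dip rod down its bore until it stops on the follower inside: if the rod goes in deeper than about 30 mm the cup is spent and goes into the bin, otherwise it is good and is stood upright, fully home, in a pocket of the rack. Finish with the dip rod hanging in its stand again and the bin level, and leave the other parts on the counter alone.

Things in the scene. Friction and masses are not known exactly. Their poses are not given: they have to be found in the camera images.
- cup_a: one of four lookalike loose steel grease cups (3 or 4 present): upright cylinder 46 mm across, 70 mm tall, 0.15 to 0.3 kg, weighted low, with an open 16 mm bore down its axis. In the bore a stiff flat follower, hard to see and not tracked, lies 6 to 54 mm below the mouth, different in each cup and start; it bears 50 N. Origin: centre of the underside; z along the axis, the mouth at z = 70 mm.
- cup_b: one of four lookalike loose steel grease cups (3 or 4 present): upright cylinder 46 mm across, 70 mm tall, 0.15 to 0.3 kg, weighted low, with an open 16 mm bore down its axis. In the bore a stiff flat follower, hard to see and not tracked, lies 6 to 54 mm below the mouth, different in each cup and start; it bears 50 N. Origin: centre of the underside; z along the axis, the mouth at z = 70 mm.
- cup_c: one of four lookalike loose steel grease cups (3 or 4 present): upright cylinder 46 mm across, 70 mm tall, 0.15 to 0.3 kg, weighted low, with an open 16 mm bore down its axis. In the bore a stiff flat follower, hard to see and not tracked, lies 6 to 54 mm below the mouth, different in each cup and start; it bears 50 N. Origin: centre of the underside; z along the axis, the mouth at z = 70 mm.
- cup_d: one of four lookalike loose steel grease cups (3 or 4 present): upright cylinder 46 mm across, 70 mm tall, 0.15 to 0.3 kg, weighted low, with an open 16 mm bore down its axis. In the bore a stiff flat follower, hard to see and not tracked, lies 6 to 54 mm below the mouth, different in each cup and start; it bears 50 N. Origin: centre of the underside; z along the axis, the mouth at z = 70 mm.
- dip_rod: dip rod, 0.08 kg: steel shaft 8 mm thick, 90 mm long, under a white nylon grip, a square bar 20 x 20 x 45 mm with sides along its x and y. Origin: the tip (lowest point), z up along the shaft; the grip is from z = 90 to 135 mm. It hangs in rod_stand, the grip's underside on the stand's top, the tip 20 mm above the counter.
- dip_rod_grip (a point): point on the dip rod's axis inside the grip, 115 mm above the tip: where to hold it
- rod_stand_top (a point): centre of the dip rod's hole in the small fixed bridge stand, at its top face 110 mm above the counter; the top plate is 60 x 60 mm, 12 mm thick, the through hole 12 mm wide with a 2 mm chamfer; open below to 6 mm above the counter
- rack: fixed grey plastic rack, 180 x 180 mm, 30 mm tall, with four square pockets in a 2 x 2 pattern (85 mm apart along its x and y), each 51 mm wide and 20 mm deep. Origin: centre of its underside; z up
- rack_pocket0 (a point): centre of the floor of a rack pocket, 10 mm above the counter and 20 mm below the rack's top; the axes are the rack's
- rack_pocket1 (a point): centre of the floor of a rack pocket, 10 mm above the counter and 20 mm below the rack's top; the axes are the rack's
- rack_pocket2 (a point): centre of the floor of a rack pocket, 10 mm above the counter and 20 mm below the rack's top; the axes are the rack's
- rack_pocket3 (a point): centre of the floor of a rack pocket, 10 mm above the counter and 20 mm below the rack's top; the axes are the rack's
- bin (a joint): tilt of the steel bin on its pivot: 0 is level, against its firm stop; positive (up to 0.7 rad) is tipped away from the robot, far rim down, press tab up. Starts at 0.3 to 0.6 and stays where it is left (stiff pivot, 0.5 N m: about 5 N down on the tab turns it).
- bin_pivot (a point): middle of the bin's fixed pivot axis, 115 mm above the counter; the axis runs along this point's y, its x points away from the robot across the bin, z up
- bin_tab (a point): top centre of the steel press tab on the bin's near rim (a flat plate reaching from 87 to 137 mm before the pivot, 100 mm wide, 6 mm thick): 120 mm before the pivot in -x and 20 mm above it, in the bin's own axes, which turn with the bin; pressing it down levels the bin
- bin_in (a point): centre of the bin's inner floor, 55 mm below the pivot in the bin's axes; inside the open-topped bin is 170 mm (x) by 190 mm (y) and 75 mm deep, walls 5 mm; when level, the floor is 60 mm and the rim 135 mm above the counter; the axes turn with the bin
- bearing: bystander: worn ball bearing lying flat, 62 mm across, 18 mm tall; origin under its centre
- sight_cup: bystander: green glass sight cup, 52 mm across, 60 mm tall; origin under its centre
- fitting_block: bystander: brass grease fitting block 50 x 35 x 30 mm with a nipple on top, 46 mm tall in all; origin under its centre
- pin_spanner: bystander: flat steel pin spanner about 185 mm long lying along its x, from 80 mm behind to 103 mm ahead of its origin, 6 mm thick
- seal_driver: bystander: white nylon seal driver standing upright, 52 mm foot, 26 mm shank, 75 mm tall; origin under its centre
- end_cap: bystander: round aluminium end cap 42 mm across, 20 mm tall, between the cups; origin under its centre
Not all that is in view belongs to the job. What is shaped like the cup_b but blue or pink is not meant.

How it is judged:
On the way, in this order (a step that is already met when the one before it is completed fails the run):
1. the bin is pressed level, within 0.06 rad of its stop (value of joint bin below 0.06 rad), for 0.2 s.
2. the dip rod stands in the bore of a cup and presses on its follower (((horizontal distance between dip_rod and cup_a below 0.009 m and z of dip_rod in the frame of cup_a below 0.067 m and contact force between dip_rod and cup_a above 0.8 N) or (horizontal distance between dip_rod and cup_b below 0.009 m and z of dip_rod in the frame of cup_b below 0.067 m and contact force between dip_rod and cup_b above 0.8 N) or (horizontal distance between dip_rod and cup_c below 0.009 m and z of dip_rod in the frame of cup_c below 0.067 m and contact force between dip_rod and cup_c above 0.8 N) or (horizontal distance between dip_rod and cup_d below 0.009 m and z of dip_rod in the frame of cup_d below 0.067 m and contact force between dip_rod and cup_d above 0.8 N))), for 0.05 s.
At the end, for the whole second after the job is handed in: Cups at rest: follower deeper than 30 mm: inside the bin; else upright (0.12 rad) in a rack pocket, 8 mm from its centre, 6 mm from its floor; 26 to 34 mm: either. Dip rod hanging in its stand (6 mm, 0.12 rad, grip within 5 mm of the top); bin within 0.08 rad of level (((value of joint follower_a above 0.02 m and x of cup_a in the frame of bin_in between -0.088 and 0.088 m and y of cup_a in the frame of bin_in between -0.098 and 0.098 m and z of cup_a in the frame of bin_in between -0.01 and 0.05 m) or (value of joint follower_a below 0.028 m and angle between cup_a's own z axis and vertical below 0.12 rad and ((horizontal distance between cup_a and rack_pocket0 below 0.008 m and z of cup_a in the frame of rack_pocket0 below 0.006 m) or (horizontal distance between cup_a and rack_pocket1 below 0.008 m and z of cup_a in the frame of rack_pocket1 below 0.006 m) or (horizontal distance between cup_a and rack_pocket2 below 0.008 m and z of cup_a in the frame of rack_pocket2 below 0.006 m) or (horizontal distance between cup_a and rack_pocket3 below 0.008 m and z of cup_a in the frame of rack_pocket3 below 0.006 m)))) and ((value of joint follower_b above 0.02 m and x of cup_b in the frame of bin_in between -0.088 and 0.088 m and y of cup_b in the frame of bin_in between -0.098 and 0.098 m and z of cup_b in the frame of bin_in between -0.01 and 0.05 m) or (value of joint follower_b below 0.028 m and angle between cup_b's own z axis and vertical below 0.12 rad and ((horizontal distance between cup_b and rack_pocket0 below 0.008 m and z of cup_b in the frame of rack_pocket0 below 0.006 m) or (horizontal distance between cup_b and rack_pocket1 below 0.008 m and z of cup_b in the frame of rack_pocket1 below 0.006 m) or (horizontal distance between cup_b and rack_pocket2 below 0.008 m and z of cup_b in the frame of rack_pocket2 below 0.006 m) or (horizontal distance between cup_b and rack_pocket3 below 0.008 m and z of cup_b in the frame of rack_pocket3 below 0.006 m)))) and ((value of joint follower_c above 0.02 m and x of cup_c in the frame of bin_in between -0.088 and 0.088 m and y of cup_c in the frame of bin_in between -0.098 and 0.098 m and z of cup_c in the frame of bin_in between -0.01 and 0.05 m) or (value of joint follower_c below 0.028 m and angle between cup_c's own z axis and vertical below 0.12 rad and ((horizontal distance between cup_c and rack_pocket0 below 0.008 m and z of cup_c in the frame of rack_pocket0 below 0.006 m) or (horizontal distance between cup_c and rack_pocket1 below 0.008 m and z of cup_c in the frame of rack_pocket1 below 0.006 m) or (horizontal distance between cup_c and rack_pocket2 below 0.008 m and z of cup_c in the frame of rack_pocket2 below 0.006 m) or (horizontal distance between cup_c and rack_pocket3 below 0.008 m and z of cup_c in the frame of rack_pocket3 below 0.006 m)))) and ((value of joint follower_d above 0.02 m and x of cup_d in the frame of bin_in between -0.088 and 0.088 m and y of cup_d in the frame of bin_in between -0.098 and 0.098 m and z of cup_d in the frame of bin_in between -0.01 and 0.05 m) or (value of joint follower_d below 0.028 m and angle between cup_d's own z axis and vertical below 0.12 rad and ((horizontal distance between cup_d and rack_pocket0 below 0.008 m and z of cup_d in the frame of rack_pocket0 below 0.006 m) or (horizontal distance between cup_d and rack_pocket1 below 0.008 m and z of cup_d in the frame of rack_pocket1 below 0.006 m) or (horizontal distance between cup_d and rack_pocket2 below 0.008 m and z of cup_d in the frame of rack_pocket2 below 0.006 m) or (horizontal distance between cup_d and rack_pocket3 below 0.008 m and z of cup_d in the frame of rack_pocket3 below 0.006 m)))) and linear speed of each of cup_a, cup_b, cup_c, cup_d, dip_rod below 0.03 m/s and horizontal distance between dip_rod and rod_stand_top below 0.006 m and z of dip_rod in the frame of rod_stand_top below -0.085 m and angle between dip_rod's own z axis and vertical below 0.12 rad and value of joint bin below 0.08 rad); the robot touches nothing.
It fails at once if a bystander part is moved more than 40 mm (distance of any of bearing, sight_cup, fitting_block, pin_spanner, seal_driver, end_cap from where it was at the start of the episode above 0.04 m).
Of cup_a, cup_b, cup_c, cup_d only 3 to 4 are there at a start; the rules pass over those that are not, and their reading is None.
At some moment in a run one of cup_a, cup_b, cup_c, cup_d may be knocked a few centimetres aside while the robot is not near it.
It also fails if it takes over 208 s, if anything falls off the work surface, if the arm or the gripper's body presses on something with over 40 N, if the wrist force passes 120 N, or if a joint passes its speed limit or range.

## Working session

There is one attempt and no reset: what is moved stays moved. The work goes in short steps, Python scripts to look and compute and a tool call to move; the robot and the scene stay as the last step left them, time stands still between calls to the robot, and variables do not carry over. Pictures are saved under pics/ and viewed, at most 14 in all, crops included, and the job is handed in when it is done.

Besides the shell and the picture viewer there is one more tool, called after "Call:" as a command line: name --argument value ..., lists and objects as JSON in quotes. move_arm: Moves the arm, as the interface text tells. Its arguments: {"type":"object","properties":{"moves":{"type":"array"},"newtons":{"type":"number"}},"required":["moves"]}

```bash
mkdir -p pics
cat > h.py <<'E'
import numpy as np, cv2
from workcell import env
def shot(n,f=None):
    c=env.read_camera(n)
    if f: cv2.imwrite(f,cv2.cvtColor(c["pixels"],cv2.COLOR_RGB2BGR)); np.savez(f+".npz",**c)
    return c
def load(f): return dict(np.load(f+".npz"))
def ray(c,p):
    R=cv2.Rodrigues(np.array(c["rvec"],float))[0]; t=np.array(c["tvec"],float).ravel()
    u=cv2.undistortPoints(np.array(p,float).reshape(-1,1,2),np.array(c["camera_matrix"]),np.array(c["distortion"])).reshape(-1,2)
    d=np.c_[u,np.ones(len(u))]@R
    return -R.T@t,d
def onz(c,p,z):
    o,d=ray(c,p); z=np.broadcast_to(z,len(d))
    return o+d*((z-o[2])/d[:,2])[:,None]
def tri(c1,p1,c2,p2):
    o1,d1=ray(c1,[p1]);o2,d2=ray(c2,[p2]);A=np.c_[d1[0],-d2[0]]
    s=np.linalg.lstsq(A,o2-o1,rcond=None)[0]
    a=o1+s[0]*d1[0];b=o2+s[1]*d2[0]
    return (a+b)/2,np.linalg.norm(a-b)
def proj(c,P):
    return cv2.projectPoints(np.array(P,float).reshape(-1,1,3),np.array(c["rvec"],float),np.array(c["tvec"],float),np.array(c["camera_matrix"]),np.array(c["distortion"]))[0].reshape(-1,2)
E
python3 - <<'E'
from h import *
for n in("scene","top"):
    c=shot(n,f"pics/{n}0.png"); o,d=ray(c,[[280,210]]); print(n,o,d)
print(env.get_state())
E
```

```text
scene [ 1.05199366 -0.20315144  0.72602587] [[-0.62530941  0.26599765 -0.73374862]]
top [0.42829067 0.02862624 1.27346465] [[ 0.08640305 -0.03432105 -0.99578915]]
{'clock': 0.1, 'joint_pos': array([ 1.06141963e+00,  3.13944349e-01,  4.50524981e-02,  1.30359473e+00,
       -1.32811464e-05,  1.43118121e+00]), 'qvel': array([-0.00101755, -0.00151202,  0.00341756,  0.00109928,  0.0005897 ,
        0.00159961]), 'tau': array([ 3.95589246e-03, -4.81722021e+01,  2.99244761e+01,  1.26911383e-02,
       -1.10278745e-04,  1.17733774e-05]), 'tcp_pos': array([0.20759545, 0.53572452, 0.2384708 ]), 'orientation': array([-2.63158921e-04,  1.83829287e-01,  9.82957821e-01, -8.03138995e-04]), 'wrist_force': array([-0.13555369, -0.32482829, -0.0176191 ]), 'ft_torque': array([-0.02695975, -0.04190214,  0.00702635]), 'grip_force': 0.0, 'finger_gap': 0.08533097037664211}
```

View pics/scene0.png

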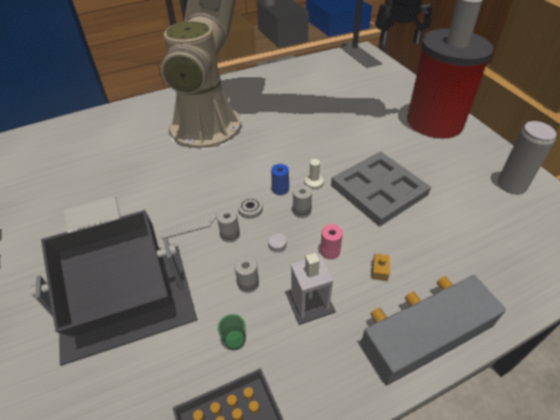

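View pics/top0.png

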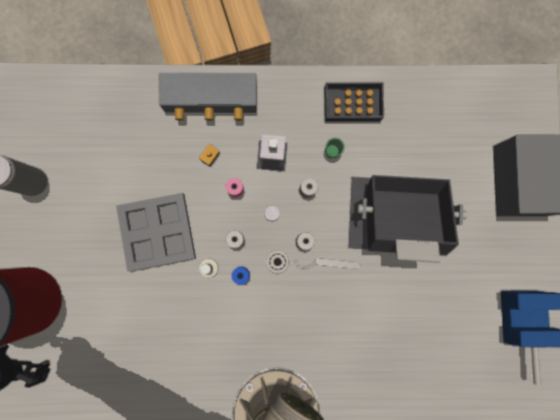

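The scene holds three steel cups, at top px (309,187), (306,242) and (235,239). The bin is at (410,215) with its tab at (417,250), the rod stand at (272,150) and the rack at (155,232). Next I'll zoom in for accurate pixels.

Run:
```python
import cv2
a=cv2.imread("pics/top0.png")[80:290,100:480]; cv2.imwrite("pics/top0c.png",cv2.resize(a,None,fx=2.1,fy=2.1,interpolation=cv2.INTER_CUBIC))
a=cv2.imread("pics/scene0.png")[140:380,30:430]; cv2.imwrite("pics/scene0c.png",cv2.resize(a,None,fx=2,fy=2,interpolation=cv2.INTER_CUBIC))
```

```text
(no output)
```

View pics/top0c.png

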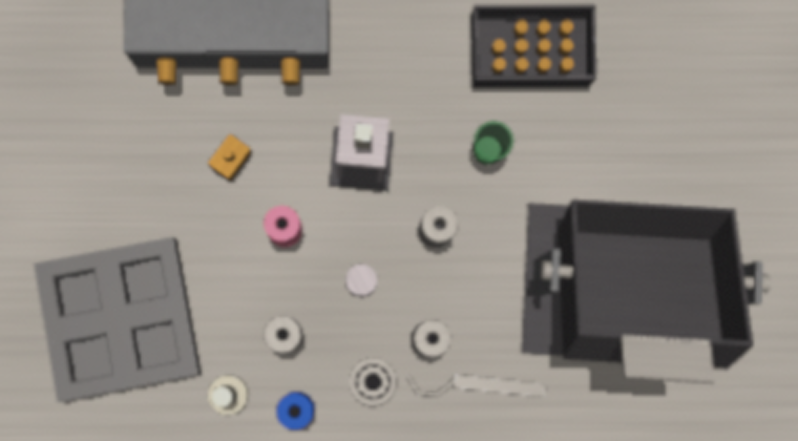

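View pics/scene0c.png

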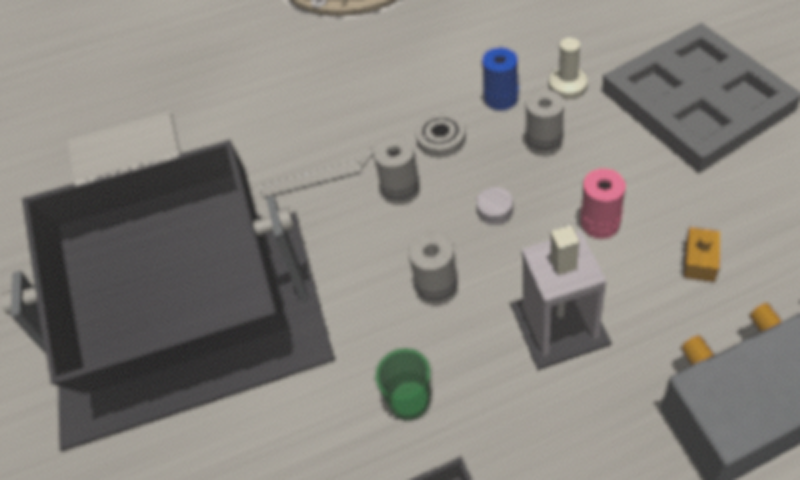

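Crop pixels: bores at top (440,224), (432,338) and (283,334). In the scene crop they are at (431,250), (394,152) and (545,103). The grip top is at (364,133) / (565,234), and the tab corners are seen in both views.

Run:
```python
from h import *
np.set_printoptions(precision=4,suppress=True)
T=load("pics/top0.png");S=load("pics/scene0.png")
t=lambda p:np.array(p)/2.1+[100,80]
s=lambda p:np.array(p)/2+[30,140]
def g(n,a,b): print(n,*tri(T,t(a),S,s(b)))
g("A",(440,224),(431,250));g("B",(432,338),(394,152));g("C",(283,334),(545,103))
g("grip",(364,133),(565,234))
for i,(a,b) in enumerate(zip([(36,264),(175,238),(201,374),(62,402)],[(798,92),(702,164-5),(604,86),(702,25)])): g("rack%d"%i,a,b)
for i,(a,b) in enumerate(zip([(620,337),(710,338),(714,382),(624,376)],[(180,153),(77,182),(68,137),(173,115)])): g("tab%d"%i,a,b)
g("pivL",(573,270),(283,222)); g("pivR",(747,282),(28,297))
for i,(a,b) in enumerate(zip([(339,115),(391,118),(388,166),(337,164)],[(605,280),(541,300),(523,250),(580,233)])): g("st%d"%i,a,b)
c=shot("wrist","pics/w0.png");print(ray(c,[[280,210]]))
```

```text
A [ 0.5954 -0.0905  0.0655] 0.002679648746810014
B [ 0.4516 -0.0791  0.0638] 0.0021802394829336705
C [0.4578 0.1075 0.0656] 0.003193961885804574
grip [0.6919 0.0071 0.1538] 0.0035229797216975705
rack0 [0.5493 0.4234 0.03  ] 0.00010790665094026639
rack1 [0.5844 0.2507 0.0233] 0.004379361981227264
rack2 [0.4086 0.2189 0.0052] 0.0061094439316537056
rack3 [0.3757 0.3926 0.022 ] 0.008307282419006863
tab0 [ 0.4499 -0.2872  0.162 ] 0.001011661902851197
tab1 [ 0.4484 -0.3862  0.1674] 0.004886664298879792
tab2 [ 0.3988 -0.3845  0.1814] 0.002844767942469667
tab3 [ 0.4057 -0.2853  0.1737] 0.004343063393766259
pivL [ 0.5344 -0.2305  0.1187] 0.03079358655643907
pivR [ 0.5166 -0.4571  0.1115] 0.0005780575389313189
st0 [0.7246 0.0351 0.1066] 0.00016461088837268906
st1 [ 0.72   -0.0284  0.1105] 0.00045353222571387016
st2 [ 0.662  -0.0216  0.1085] 0.006503583083432774
st3 [0.6652 0.0394 0.103 ] 0.0035671308296531708
(array([0.1372, 0.5634, 0.373 ]), array([[ 0.2821, -0.1216, -0.9517]]))
```

Heights agree with the text: mouths ~0.065, grip ~0.155, stand top ~0.108. The tab is at about (0.42,-0.336), z≈0.17. I'll move towards it.

Call:
move_arm --moves '[0.262,-0.336,0.03,0,0,0.262,-0.336,0.03,0,0,0.262,-0.336,0.03,0,0,0.262,-0.336,0.03,0,0,0.262,-0.336,0.03,0,0,0.262,-0.336,0.03,0,0,0.262,-0.336,0.03,0,0,0.262,-0.336,0.03,0,0,0.262,-0.336,0.03,0,0,0.262,-0.336,0.03,0,0,0.262,-0.336,0.03,0,0,0.262,-0.336,0.03,0,0]'

```text
clock: 1.15
tcp_pos: [0.4717, 0.1977, 0.269]
orientation: [0.0, 0.186, 0.982, -0.0]
wrist_force: [-0.4, 0.3, -0.1]
finger_gap: -0.0
grip_force: 0.0
```

Call:
move_arm --moves '[-0.02,-0.3,0,0,0,-0.02,-0.3,0,0,0,-0.02,-0.3,0,0,0,-0.02,-0.3,0,0,0,-0.02,-0.3,0,0,0,-0.02,-0.3,0,0,0,-0.02,-0.3,0,0,0,-0.058,-0.535,0,0,0,-0.058,-0.535,0,0,0,-0.058,-0.535,0,0,0,-0.058,-0.535,0,0,0,-0.058,-0.535,0,0,0]'

```text
clock: 2.15
tcp_pos: [0.4176, -0.2969, 0.2692]
orientation: [0.0, 0.183, 0.983, 0.0]
wrist_force: [0.3, -0.3, 0.4]
finger_gap: -0.0002
grip_force: 0.0
```

Call:
move_arm --moves '[-0.005,-0.04,-0.06,0,0,-0.005,-0.04,-0.06,0,0,-0.005,-0.04,-0.06,0,0,-0.005,-0.04,-0.06,0,0]'

```text
clock: 2.48
tcp_pos: [0.4122, -0.3349, 0.2075]
orientation: [-0.002, 0.184, 0.983, 0.002]
wrist_force: [0.5, 0.1, 0.1]
finger_gap: -0.0
grip_force: 0.0
```

Call:
move_arm --moves '[0,0,-0.01,0,0,0,0,-0.02,0,0,0,0,-0.03,0,0,0,0,-0.037,0,0,0,0,-0.043,0,0,0,0,-0.049,0,0,0,0,-0.054,0,0,0,0,-0.054,0,0]'

```text
clock: 3.15
tcp_pos: [0.4126, -0.3363, 0.1542]
orientation: [-0.0, 0.184, 0.983, 0.0]
wrist_force: [0.4, 0.1, -0.4]
finger_gap: 0.0003
grip_force: 0.0
```

Call:
move_arm --moves '[0,0,-0.003,0,0,0,0,-0.005,0,0,0,0,-0.007,0,0]'

```text
clock: 3.4
tcp_pos: [0.4126, -0.3366, 0.1483]
orientation: [-0.0, 0.184, 0.983, -0.0]
wrist_force: [-3.5, -0.4, 4.4]
finger_gap: 0.0
grip_force: 2.2
```

Call:
move_arm --moves '[0,0,-0.002,0,0,0,0,-0.004,0,0,0,0,-0.004,0,0]'

```text
clock: 3.65
tcp_pos: [0.4128, -0.3367, 0.1439]
orientation: [-0.0, 0.184, 0.983, 0.0]
wrist_force: [-0.1, -0.4, 0.6]
finger_gap: -0.0002
grip_force: 0.1
```

Run:
```python
from h import *
print(env.get_state()['wrist_force'])
a=cv2.cvtColor(shot("scene","pics/scene1.png")["pixels"],cv2.COLOR_RGB2BGR)[100:400,0:400]; cv2.imwrite("pics/scene1c.png",cv2.resize(a,None,fx=2,fy=2,interpolation=cv2.INTER_CUBIC))
```

```text
[-0.07435529 -0.36694959  0.57240988]
```

View pics/scene1c.png

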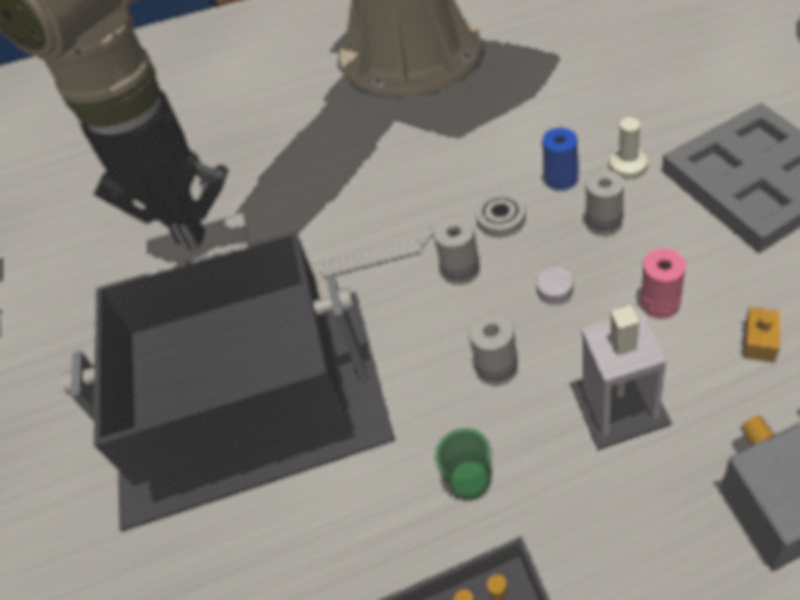

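The fingertips, at about (190,240), are on the tab and the bin is nearly level. I'll press on to feel the stop.

Call:
move_arm --moves '[0,0,-0.002,0,0,0,0,-0.002,0,0]'

```text
clock: 3.87
tcp_pos: [0.4133, -0.3367, 0.143]
orientation: [0.001, 0.184, 0.983, -0.0]
wrist_force: [-2.8, 2.7, 7.3]
finger_gap: 0.0002
grip_force: 4.0
```

Call:
move_arm --moves '[0,0,-0.001,0,0,0,0,-0.001,0,0]'

```text
clock: 4.03
tcp_pos: [0.4133, -0.3367, 0.143]
orientation: [0.001, 0.184, 0.983, -0.0]
wrist_force: [-4.7, 3.1, 13.9]
finger_gap: -0.0003
grip_force: 6.9
```

Call:
move_arm --moves '[0,0,-0.001,0,0,0,0,-0.001,0,0]'

```text
clock: 4.2
tcp_pos: [0.4133, -0.3367, 0.1429]
orientation: [0.001, 0.184, 0.983, -0.001]
wrist_force: [-6.9, 5.6, 19.4]
finger_gap: 0.0
grip_force: 10.0
```

The bin is on its stop (tip z=0.135, force rising). I'll lift off and go to a viewing pose.

Call:
move_arm --moves '[0,0,0,0,0,0,0,0,0,0,0,0,0.04,0,0,0,0,0.08,0,0,0,0,0.12,0,0,0,0,0.15,0,0.06,0,0,0.15,0,0.06]'

```text
clock: 4.78
tcp_pos: [0.4154, -0.3386, 0.2973]
orientation: [0.005, 0.184, 0.983, -0.003]
wrist_force: [0.2, 0.2, 1.0]
finger_gap: 0.0236
grip_force: 0.0
```

Call:
move_arm --moves '[0.087,0.337,0,0,0.06,0.087,0.337,0,0,0.06,0.087,0.337,0,0,0.06,0.087,0.337,0,0,0.06,0.087,0.337,0,0,0.06,0.087,0.337,0,0,0.06,0.087,0.337,0,0,0.06,0.087,0.337,0,0,0.06,0.087,0.337,0,0,0.06,0.087,0.337,0,0,0.06,0.087,0.337,0,0,0.06]'

```text
clock: 5.7
tcp_pos: [0.5001, 0.0015, 0.2897]
orientation: [-0.0, 0.182, 0.983, 0.0]
wrist_force: [-0.4, -0.4, 0.1]
finger_gap: 0.0602
grip_force: 0.0
```

Run:
```python
from h import *
print(env.get_state()['tcp_pos'])
c=shot("wrist","pics/w1.png"); print(c["camera_matrix"])
cv2.imwrite("pics/w1b.png",cv2.resize(cv2.imread("pics/w1.png"),(800,600),interpolation=cv2.INTER_CUBIC))
```

```text
[0.50011018 0.00147401 0.28967723]
[[344.55145335   0.         283.09680941]
 [  0.         344.55145335 206.64092613]
 [  0.           0.           1.        ]]
```

View pics/w1b.png

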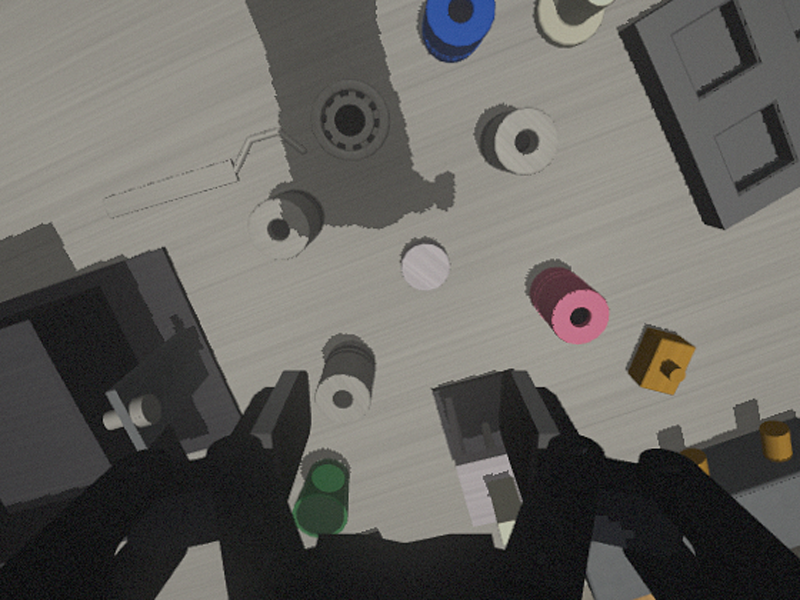

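Bores (800x600 view) are at A (343,399), B (279,230) and C (526,141), all clear. The rod grip is half hidden at (510,530), so I'll move nearer to it.

Run:
```python
from h import *
np.set_printoptions(precision=4,suppress=True)
W=load("pics/w1.png");T=load("pics/top0.png")
for p,q in zip([(343,399),(279,230),(526,141)],[(440,224),(432,338),(283,334)]):
    w=np.array(p)*.7; t=np.array(q)/2.1+[100,80]
    print(onz(W,[w],.07),onz(T,[t],.07),*tri(W,w,T,t))
```

```text
[[ 0.5968 -0.0891  0.07  ]] [[ 0.5944 -0.0913  0.07  ]] [ 0.595  -0.0898  0.0718] 0.003170022626409204
[[ 0.4534 -0.0784  0.07  ]] [[ 0.4512 -0.0796  0.07  ]] [ 0.4524 -0.0796  0.0666] 0.002410337492428316
[[0.4584 0.1076 0.07  ]] [[0.4571 0.1057 0.07  ]] [0.457  0.1048 0.083 ] 0.0006317927595458061
```

Call:
move_arm --moves '[0.13,0,0.02,0.3,0.06,0.13,0,0.02,0.3,0.06,0.13,0,0.02,0.3,0.06,0.13,0,0.02,0.3,0.06,0.13,0,0.02,0.3,0.06,0.13,0,0.02,0.3,0.06]'

```text
clock: 6.25
tcp_pos: [0.6297, -0.0012, 0.3091]
orientation: [-0.001, 0.036, 0.999, 0.0]
wrist_force: [-0.6, 0.3, -0.4]
finger_gap: 0.0602
grip_force: 0.0
```

Run:
```python
from h import *
s=env.get_state();print(s['tcp_pos'],s['orientation'])
c=shot("wrist","pics/w2.png")
cv2.imwrite("pics/w2b.png",cv2.resize(cv2.imread("pics/w2.png"),(800,600),interpolation=cv2.INTER_CUBIC))
```

```text
[ 0.6297302  -0.00118814  0.30905655] [-1.10764553e-03  3.61688741e-02  9.99345070e-01  1.29609734e-04]
```

View pics/w2b.png

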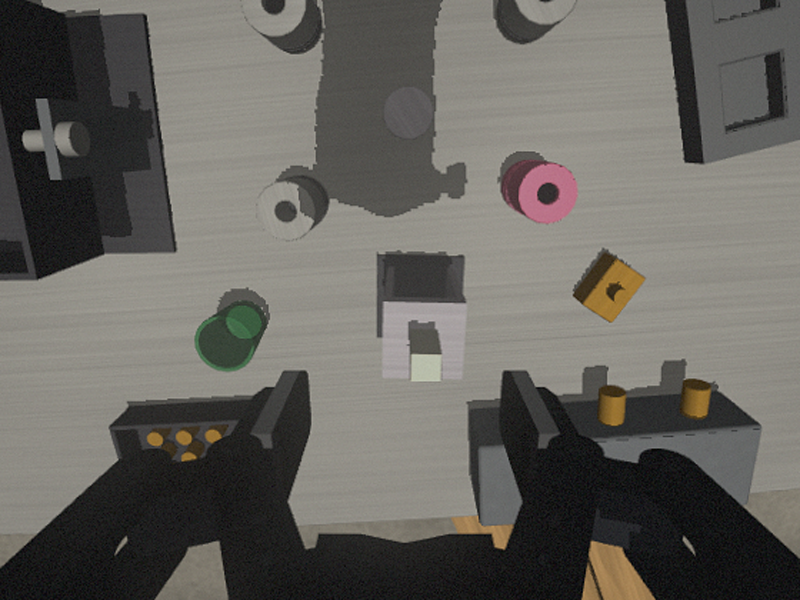

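The grip top face is centred at (426,367), square with the tool. The stand top runs from about (384,301) to (464,378), and bore A is at (286,211).

Run:
```python
from h import *
np.set_printoptions(precision=4,suppress=True)
W=load("pics/w2.png");V=load("pics/w1.png");T=load("pics/top0.png")
k=.7
g=onz(W,np.array([(411,354),(439,353),(441,381),(411,381)])*k,.155);print("grip",g,g.mean(0))
st=onz(W,np.array([(384,302),(465,302),(464,378),(383,378)])*k,.11);print("stand",st,st.mean(0))
print("grip tri",tri(W,np.array((425.5,367))*k,T,np.array((364,133))/2.1+[100,80]))
print("A",onz(W,np.array([(286,211)])*k,.07),tri(W,np.array((286,211))*k,V,np.array((343,399))*k))
```

```text
grip [[ 0.6831 -0.0011  0.155 ]
 [ 0.6837  0.0167  0.155 ]
 [ 0.7036  0.017   0.155 ]
 [ 0.7022 -0.0024  0.155 ]] [0.6932 0.0076 0.155 ]
stand [[ 0.6615 -0.0183  0.11  ]
 [ 0.6658  0.0393  0.11  ]
 [ 0.7257  0.0364  0.11  ]
 [ 0.7212 -0.0242  0.11  ]] [0.6935 0.0083 0.11  ]
grip tri (array([0.6884, 0.0066, 0.1646]), np.float64(0.001766998881423474))
A [[ 0.5967 -0.089   0.07  ]] (array([ 0.5967, -0.089 ,  0.0702]), np.float64(8.50773203344953e-05))
```

Wrist views agree to within 0.1 mm. The rod axis is at (0.6934, 0.0078). Grasping it.

Call:
move_arm --moves '[0.0637,0.009,-0.01,0,0.05,0.0637,0.009,-0.05,0,0.05,0.0637,0.009,-0.09,0,0.05,0.0637,0.009,-0.12,0,0.05,0.0637,0.009,-0.15,0,0.05,0.0637,0.009,-0.17,0,0.05,0.0637,0.009,-0.183,0,0.05,0.0637,0.009,-0.183,0,0.05]'

```text
clock: 6.97
tcp_pos: [0.6898, 0.009, 0.1244]
orientation: [-0.003, 0.035, 0.999, 0.0]
wrist_force: [-0.8, -0.2, -0.4]
finger_gap: 0.0501
grip_force: 0.0
```

Call:
move_arm --moves '[0,0,0,0,0.01,0,0,0,0,0.01,0,0,0,0,0.01,0,0,0,0,0.01,0,0,0,0,0.01,0,0,0,0,0.01,0,0,0,0,0.01]' --newtons 40

```text
clock: 7.55
tcp_pos: [0.6944, 0.009, 0.1299]
orientation: [0.002, 0.035, 0.999, -0.0]
wrist_force: [-3.1, -0.1, 7.2]
finger_gap: 0.0194
grip_force: 41.8
```

Call:
move_arm --moves '[0,0,0.01,0,0.01,0,0,0.02,0,0.01,0,0,0.02,0,0.01,0,0,0.02,0,0.01]'

```text
clock: 7.88
tcp_pos: [0.6946, 0.0094, 0.1488]
orientation: [0.001, 0.035, 0.999, -0.0]
wrist_force: [0.1, 0.2, 0.2]
finger_gap: 0.0197
grip_force: 40.8
```

Run:
```python
from h import *
print(env.get_state())
a=cv2.cvtColor(shot("scene","pics/scene2.png")["pixels"],cv2.COLOR_RGB2BGR)[200:350,240:390]; cv2.imwrite("pics/scene2c.png",cv2.resize(a,None,fx=4,fy=4,interpolation=cv2.INTER_CUBIC))
```

```text
{'clock': 7.8833, 'joint_pos': array([-1.02036140e-01,  5.80683815e-01,  2.38006270e-01,  1.22541369e+00,
        1.65496376e-04, -3.22963025e-02]), 'qvel': array([-0.00011563,  0.01336246, -0.02760969, -0.00871368, -0.00046544,
       -0.00096437]), 'tau': array([ 8.57970124e-03, -6.30902481e+01,  3.02728558e+01,  1.07597681e-01,
        1.20250494e-03,  5.03119202e-05]), 'tcp_pos': array([0.69455521, 0.00935017, 0.14878423]), 'orientation': array([ 1.35505225e-03,  3.48627088e-02,  9.99391192e-01, -8.21573560e-06]), 'wrist_force': array([0.12295706, 0.15511584, 0.18592842]), 'ft_torque': array([ 0.00111178, -0.02026651,  0.04228507]), 'grip_force': 40.82629680633545, 'finger_gap': 0.019660928097740463}
```

View pics/scene2c.png

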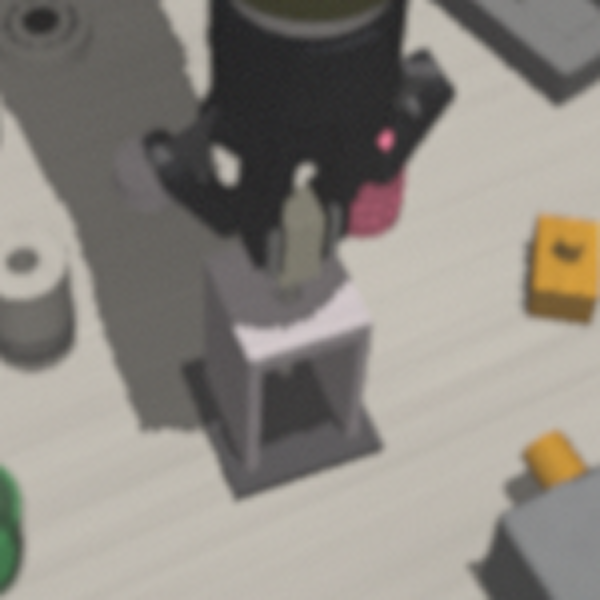

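The rod is held and lifted ~20 mm: grip at (300,240), shaft in the hole. Lifting clear and going over cup A.

Call:
move_arm --moves '[0,0,0.03,0,0.01,0,0,0.06,0,0.01,0,0,0.095,0,0.01,0,0,0.095,0,0.01,-0.03,-0.03,0.095,0,0.01,-0.06,-0.06,0.095,0,0.01,-0.0969,-0.0984,0.095,0,0.01,-0.0969,-0.0984,0.08,0,0.01,-0.0969,-0.0984,0.05,0,0.01,-0.0969,-0.0984,0.05,0,0.01]' --newtons 60

```text
clock: 8.77
tcp_pos: [0.593, -0.0893, 0.1922]
orientation: [-0.004, 0.036, 0.999, 0.001]
wrist_force: [-0.8, 0.4, -2.0]
finger_gap: 0.019
grip_force: 62.8
```

Run:
```python
from h import *
s=env.get_state();print(s['tcp_pos'],s['orientation'],s['wrist_force'])
shot("wrist","pics/w3.png")
a=cv2.imread("pics/w3.png")[150:390,120:440]
cv2.imwrite("pics/w3b.png",cv2.resize(a,(800,600),interpolation=cv2.INTER_CUBIC))
```

```text
[ 0.5929832  -0.08925599  0.19216861] [-0.00403053  0.03595496  0.99934466  0.00111243] [-0.80351694  0.36594238 -2.0447137 ]
```

View pics/w3b.png

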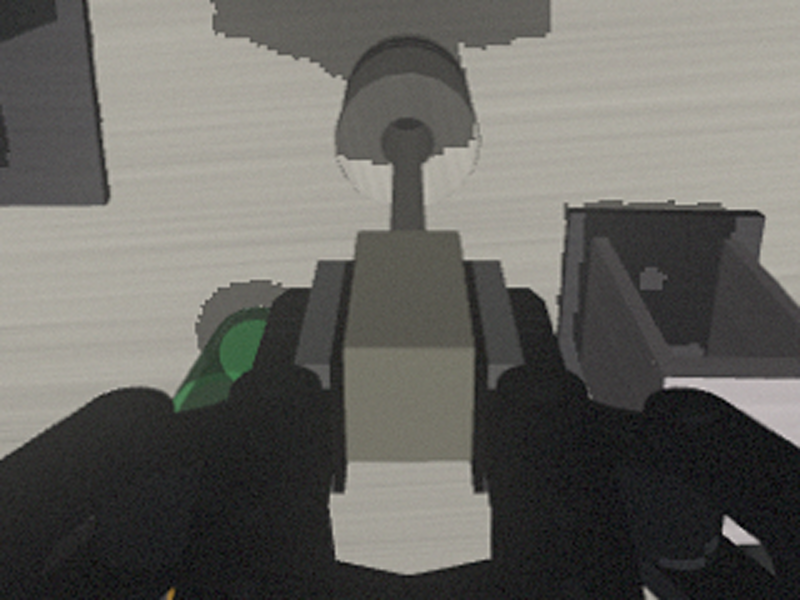

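The shaft, at (408,200), is lined up with bore A (408,140). Descending.

Call:
move_arm --moves '[0,0,0,0,0.01,0,0,-0.004,0,0.01,0,0,-0.01,0,0.01,0,0,-0.016,0,0.01,0,0,-0.022,0,0.01,0,0,-0.025,0,0.01,0,0,-0.025,0,0.01]'

```text
clock: 9.4
tcp_pos: [0.5961, -0.0887, 0.1711]
orientation: [-0.001, 0.035, 0.999, 0.0]
wrist_force: [0.2, 0.2, -1.2]
finger_gap: 0.0187
grip_force: 62.8
```

Call:
move_arm --moves '[0,0,-0.002,0,0.01,0,0,-0.005,0,0.01,0,0,-0.005,0,0.01]'

```text
clock: 9.65
tcp_pos: [0.5965, -0.089, 0.1669]
orientation: [-0.0, 0.035, 0.999, 0.0]
wrist_force: [-0.0, -0.3, -1.4]
finger_gap: 0.0196
grip_force: 62.8
```

Call:
move_arm --moves '[0,0,-0.002,0,0.01,0,0,-0.005,0,0.01,0,0,-0.005,0,0.01]'

```text
clock: 9.9
tcp_pos: [0.5964, -0.089, 0.1618]
orientation: [-0.0, 0.035, 0.999, 0.0]
wrist_force: [0.1, 0.7, 0.2]
finger_gap: 0.0194
grip_force: 62.8
```

Call:
move_arm --moves '[0,0,-0.002,0,0.01,0,0,-0.004,0,0.01,0,0,-0.004,0,0.01]'

```text
clock: 10.15
tcp_pos: [0.5965, -0.089, 0.1578]
orientation: [-0.0, 0.035, 0.999, 0.0]
wrist_force: [-0.5, -0.2, -0.8]
finger_gap: 0.0195
grip_force: 62.8
```

Call:
move_arm --moves '[0,0,-0.002,0,0.01,0,0,-0.004,0,0.01,0,0,-0.004,0,0.01]'

```text
clock: 10.4
tcp_pos: [0.5965, -0.089, 0.1538]
orientation: [-0.0, 0.035, 0.999, 0.0]
wrist_force: [-0.8, -0.3, -0.6]
finger_gap: 0.0188
grip_force: 62.8
```

Call:
move_arm --moves '[0,0,-0.002,0,0.01,0,0,-0.004,0,0.01,0,0,-0.004,0,0.01]'

```text
clock: 10.65
tcp_pos: [0.5965, -0.089, 0.1499]
orientation: [-0.0, 0.035, 0.999, 0.0]
wrist_force: [-0.6, 1.1, -0.5]
finger_gap: 0.019
grip_force: 62.8
```

Call:
move_arm --moves '[0,0,-0.002,0,0.01,0,0,-0.004,0,0.01,0,0,-0.004,0,0.01]'

```text
clock: 10.9
tcp_pos: [0.5965, -0.089, 0.1458]
orientation: [-0.0, 0.035, 0.999, 0.0]
wrist_force: [-0.1, 0.4, -1.0]
finger_gap: 0.019
grip_force: 62.8
```

Call:
move_arm --moves '[0,0,-0.002,0,0.01,0,0,-0.004,0,0.01,0,0,-0.004,0,0.01]'

```text
clock: 11.15
tcp_pos: [0.5964, -0.089, 0.1418]
orientation: [-0.0, 0.035, 0.999, 0.0]
wrist_force: [-0.3, -0.0, -0.7]
finger_gap: 0.019
grip_force: 62.8
```

Call:
move_arm --moves '[0,0,-0.002,0,0.01,0,0,-0.004,0,0.01,0,0,-0.004,0,0.01]'

```text
clock: 11.4
tcp_pos: [0.5965, -0.089, 0.1378]
orientation: [-0.0, 0.035, 0.999, 0.0]
wrist_force: [-0.4, 0.2, 0.4]
finger_gap: 0.0192
grip_force: 62.8
```

Call:
move_arm --moves '[0,0,-0.002,0,0.01,0,0,-0.004,0,0.01,0,0,-0.004,0,0.01]'

```text
clock: 11.65
tcp_pos: [0.5964, -0.0889, 0.1338]
orientation: [-0.0, 0.035, 0.999, 0.0]
wrist_force: [0.5, 0.2, -0.5]
finger_gap: 0.0193
grip_force: 62.8
```

Call:
move_arm --moves '[0,0,-0.002,0,0.01,0,0,-0.004,0,0.01,0,0,-0.004,0,0.01]'

```text
clock: 11.9
tcp_pos: [0.5964, -0.089, 0.1298]
orientation: [-0.0, 0.035, 0.999, 0.0]
wrist_force: [-0.7, 1.1, -0.6]
finger_gap: 0.0194
grip_force: 62.8
```

Call:
move_arm --moves '[0,0,-0.002,0,0.01,0,0,-0.003,0,0.01,0,0,-0.003,0,0.01]'

```text
clock: 12.15
tcp_pos: [0.5969, -0.0891, 0.1279]
orientation: [0.0, 0.035, 0.999, -0.0]
wrist_force: [-1.1, -0.5, 3.4]
finger_gap: 0.0192
grip_force: 63.5
```

Call:
move_arm --moves '[0,0,-0.002,0,0.01,0,0,-0.003,0,0.01,0,0,-0.003,0,0.01]'

```text
clock: 12.4
tcp_pos: [0.5977, -0.0892, 0.1276]
orientation: [0.002, 0.035, 0.999, -0.0]
wrist_force: [-3.8, 1.3, 17.1]
finger_gap: 0.0191
grip_force: 65.6
```

Contact was firm at TCP z≈0.128, so cup A is deep (~48 mm) and spent. Next is cup B.

Call:
move_arm --moves '[0,0,0.02,0,0.01,0,0,0.05,0,0.01,0,0,0.08,0,0.01,0,0,0.08,0,0.01,-0.036,0.003,0.08,0,0.01,-0.072,0.005,0.08,0,0.01,-0.108,0.008,0.08,0,0.01,-0.1433,0.0106,0.08,0,0.01,-0.1433,0.0106,0.08,0,0.01,-0.1433,0.0106,0.075,0,0.01,-0.1433,0.0106,0.075,0,0.01]'

```text
clock: 13.32
tcp_pos: [0.4538, -0.0786, 0.1988]
orientation: [0.001, 0.035, 0.999, -0.0]
wrist_force: [0.6, 1.0, -1.6]
finger_gap: 0.0191
grip_force: 62.9
```

Run:
```python
from h import *
s=env.get_state();print(s['tcp_pos'],s['orientation'],s['wrist_force'])
shot("wrist","pics/w4.png")
a=cv2.imread("pics/w4.png")[100:340,120:440]
cv2.imwrite("pics/w4b.png",cv2.resize(a,(640,480),interpolation=cv2.INTER_CUBIC))
c=load("pics/w4.png");print(proj(c,[[.4534,-.0784,.07],[.5967,-.089,.07],[.4584,.1076,.07]])-[120,100])
```

```text
[ 0.45378362 -0.07858091  0.19882815] [ 5.19004225e-04  3.50035037e-02  9.99387053e-01 -6.40598065e-05] [ 0.61565649  1.04362404 -1.63756808]
[[163.60449394  98.25594128]
 [163.04589517 247.30357037]
 [393.72915638  88.79588036]]
```

View pics/w4b.png

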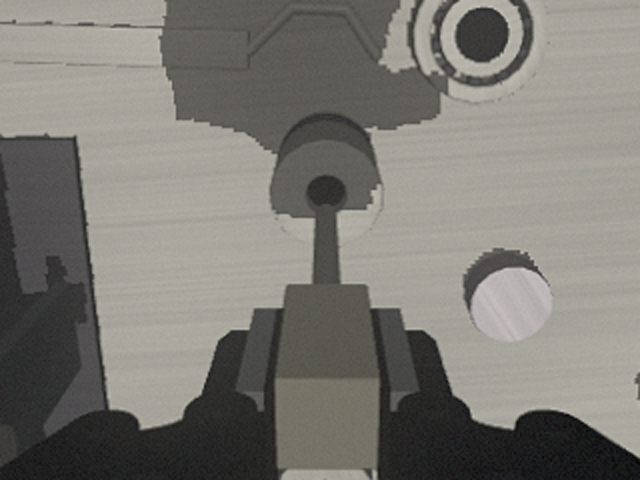

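Bore B, at crop (327,192), is where predicted. Descending.

Call:
move_arm --moves '[0,0,-0.01,0,0.01,0,0,-0.02,0,0.01,0,0,-0.025,0,0.01,0,0,-0.025,0,0.01]'

```text
clock: 13.7
tcp_pos: [0.4526, -0.0781, 0.1721]
orientation: [-0.002, 0.035, 0.999, 0.001]
wrist_force: [-0.5, 0.5, -1.0]
finger_gap: 0.0192
grip_force: 62.9
```

Call:
move_arm --moves '[0,0,-0.002,0,0.01,0,0,-0.004,0,0.01,0,0,-0.004,0,0.01]'

```text
clock: 13.95
tcp_pos: [0.4537, -0.0785, 0.1711]
orientation: [0.0, 0.035, 0.999, -0.0]
wrist_force: [-1.4, 0.7, 2.9]
finger_gap: 0.0193
grip_force: 63.6
```

Call:
move_arm --moves '[0,0,-0.002,0,0.01,0,0,-0.004,0,0.01,0,0,-0.004,0,0.01]'

```text
clock: 14.2
tcp_pos: [0.4558, -0.0792, 0.1705]
orientation: [0.004, 0.035, 0.999, -0.001]
wrist_force: [-4.2, 1.7, 24.1]
finger_gap: 0.019
grip_force: 66.8
```

Call:
move_arm --moves '[0,0,-0.002,0,0.01,0,0,-0.004,0,0.01,0,0,-0.004,0,0.01]'

```text
clock: 14.45
tcp_pos: [0.4589, -0.0796, 0.1697]
orientation: [0.008, 0.035, 0.999, -0.001]
wrist_force: [-3.6, 3.5, 39.5]
finger_gap: 0.0192
grip_force: 70.1
```

Cup B stops at TCP z≈0.171, 43 mm above A's contact, so it is shallow (~9 mm) and good. Next is cup C.

Call:
move_arm --moves '[0,0,0.01,0,0.01,0,0,0.03,0,0.01,0,0,0.045,0,0.01,0,0,0.045,0,0.01,0.001,0.04,0.045,0,0.01,0.002,0.08,0.045,0,0.01,0.003,0.12,0.045,0,0.01,0.004,0.16,0.045,0,0.01,0.005,0.186,0.045,0,0.01,0.005,0.186,0.04,0,0.01,0.005,0.186,0.04,0,0.01]'

```text
clock: 15.37
tcp_pos: [0.4576, 0.1089, 0.2008]
orientation: [-0.001, 0.033, 0.999, -0.0]
wrist_force: [-1.1, -0.7, -1.2]
finger_gap: 0.0196
grip_force: 64.5
```

Run:
```python
from h import *
s=env.get_state();print(s['tcp_pos'],s['orientation'],s['wrist_force'])
c=shot("wrist","pics/w5.png")
p=proj(c,[[.4584,.1076,.07],[.4534,-.0784,.07]]); print(p)
g=cv2.cvtColor(c["pixels"],cv2.COLOR_RGB2GRAY).astype(int)
x,y=p[0].round().astype(int); print(g[y-24:y+20:2,x-30:x+31:3])
```

```text
[0.45761276 0.10891226 0.20075265] [-9.47513041e-04  3.31590965e-02  9.99449624e-01 -1.57045579e-04] [-1.10960857 -0.7185466  -1.20480839]
[[281.87274214 199.59474628]
 [ 57.38716348 208.37757979]]
[[151 145  85  58  69  70  92  91  93  94  91  91  92  92  91  74  67  71
  135 151 149]
 [151 150 131  70  73  92  90  87  87  94  92  91  92  92  92  92  72  71
  107 151 155]
 [147 151 112  64  92  92  90  91  91  92  87  91  90  96  93  96  96  69
   79 154 151]
 [150 150  70  83  92  95  91  91  88  91  87  91  92  90  91  90  88  85
   66 156 154]
 [152 150  67  90  88  92  95  91  91  92  92  91  92  92  91  93  92  90
   71 161 156]
 [155 156  77  88  91  93  95  93  89  87  90  88  94  88  93  93  92  90
   85 162 157]
 [157 152  91  88  86  91  90  92  91  90  88  94  91  91  91  90  92  94
   90 137 155]
 [157 138  91  94  89  87  91  92  89  64  50  55  89  93  94  94  94  93
   92 119 158]
 [152 117  91  93  86  89  92  91  51  44  43  48  47  93  93  93  92  95
   90  92 159]
 [157  88  90  96  90  92  89  84  40  47  60  59  44  70  92  92  94  97
   89 143 158]
 [157  82  9
[... 356 characters left out ...]
8  91  93  93  93  80  70  69  75  75  71 100 167 163 167 168
  168 142 154]
 [154 141  86  91  92  92  92  87  72  73  74  69  72 150 164 168 169 165
  169 145 157]
 [153 134 154 157 168 138  90  86  84  70  74  76  65 163 169 165 165 164
  165 139 157]
 [151 156 156 160 166 164 162 168 170  74  75  74  70 167 163 162 162 164
  159 160 156]
 [151 155 145 159 163 167 162 167 167  72  75  72  65 170 162 161 161 166
  144 155 156]
 [152 149 151 157 161 164 165 166 168  74  74  74  68 165 163 161 164 163
  143 156 157]
 [150 152 155 153 161 163 165 159 167  70  73  75  71 170 165 163 161 145
  158 160 158]
 [159 156 157 156 150 157 163 160 159  76  70  77  68 170 162 161 157 157
  163 161 158]]
```

Bore C is where predicted. Descending.

Call:
move_arm --moves '[0,0,-0.01,0,0.01,0,0,-0.018,0,0.01,0,0,-0.024,0,0.01,0,0,-0.024,0,0.01]'

```text
clock: 15.75
tcp_pos: [0.459, 0.1066, 0.1784]
orientation: [0.001, 0.036, 0.999, 0.0]
wrist_force: [-2.0, -0.1, 7.4]
finger_gap: 0.0193
grip_force: 65.8
```

Call:
move_arm --moves '[0,0,-0.003,0,0.01,0,0,-0.006,0,0.01,0,0,-0.006,0,0.01]'

```text
clock: 16.0
tcp_pos: [0.4628, 0.1066, 0.177]
orientation: [0.006, 0.036, 0.999, 0.0]
wrist_force: [-0.7, -0.8, 28.0]
finger_gap: 0.0193
grip_force: 69.8
```

Call:
move_arm --moves '[0,0,-0.002,0,0.01,0,0,-0.004,0,0.01,0,0,-0.004,0,0.01]'

```text
clock: 16.25
tcp_pos: [0.4658, 0.1063, 0.1759]
orientation: [0.009, 0.036, 0.999, 0.0]
wrist_force: [0.6, -1.4, 39.8]
finger_gap: 0.0191
grip_force: 72.6
```

C's contact is 7 mm higher than B's, so the tip may be on the rim. I'll back off and look.

Call:
move_arm --moves '[0,0,0.01,0,0.01,0,0,0.025,0,0.01,0,0,0.042,0,0.01,0,0,0.042,0,0.01,0,0,0.042,0,0.01]'

```text
clock: 16.67
tcp_pos: [0.4589, 0.1069, 0.2102]
orientation: [0.001, 0.036, 0.999, 0.0]
wrist_force: [0.3, 0.2, -1.5]
finger_gap: 0.0191
grip_force: 66.9
```

Run:
```python
from h import *
s=env.get_state();print(s['tcp_pos'],s['orientation'],s['wrist_force'])
c=shot("wrist","pics/w6.png");d=shot("scene","pics/s6.png")
p=proj(c,[[.4584,.1076,.07]]);q=proj(d,[[.4584,.1076,.07]]); print(p-[200,130],q-q.round())
a=cv2.imread("pics/w6.png")[130:330,200:360]
x,y=q[0].round().astype(int);print(x,y)
b=cv2.imread("pics/s6.png")[y-60:y+40,x-40:x+40]
cv2.imwrite("pics/w6b.png",np.hstack([cv2.resize(a,(400,500),interpolation=cv2.INTER_CUBIC),cv2.resize(b,(400,500),interpolation=cv2.INTER_CUBIC)]))
```

```text
[0.45891156 0.10687784 0.21024473] [6.20823175e-04 3.56291344e-02 9.99364882e-01 1.12752050e-04] [ 0.32550798  0.22421874 -1.47617256]
[[84.1540321  64.25604351]] [[0.01132849 0.37500803]]
302 190
```

View pics/w6b.png

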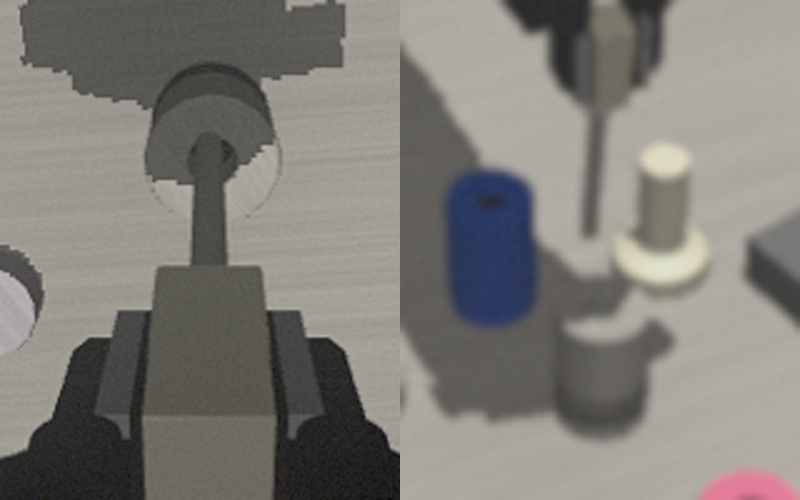

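The tip is at wrist crop (208,137) and scene crop (590,235). The bore is at (212,157), so the rod seems tilted in the grip. Triangulating.

Run:
```python
from h import *
np.set_printoptions(precision=4,suppress=True)
c=load("pics/w6.png");d=load("pics/s6.png")
w=lambda x,y:np.array([x/2.5+200,y/2.5+130]); s=lambda x,y:np.array([(x-400)/5+262,y/5+130])
print("tip",tri(c,w(208,137),d,s(590,235)));print("shaft top",tri(c,w(209,266),d,s(599,112)))
print("bore",onz(c,[w(212,157)],.07))
for x in(.446,.451,.458): print(x,(proj(c,[[x,.107,.1],[x,.107,.105]])-[200,130])*2.5)
```

```text
tip (array([0.4434, 0.1086, 0.0998]), np.float64(0.0015418329532705))
shaft top (array([0.4514, 0.1081, 0.1789]), np.float64(0.0013292723778891547))
bore [[0.4572 0.1082 0.07  ]]
0.446 [[205.6243 147.1375]
 [205.5809 151.4804]]
0.451 [[206.8557 163.5495]
 [206.8363 168.1821]]
0.458 [[208.556  186.2101]
 [208.569  191.2355]]
```

The press on B tipped the rod ~0.1 rad in the grip, with the tip ~13 mm towards -x, so C was probed on its rim. I'll shift +10 mm in x so the tip enters C's bore, then feel gently.

Call:
move_arm --moves '[0.01,0,0,0,0.01,0.01,0,-0.015,0,0.01,0.01,0,-0.025,0,0.01,0.01,0,-0.029,0,0.01,0.01,0,-0.029,0,0.01,0.01,0,-0.029,0,0.01]'

```text
clock: 17.27
tcp_pos: [0.468, 0.1076, 0.1808]
orientation: [-0.001, 0.035, 0.999, -0.0]
wrist_force: [-0.3, -0.1, -0.8]
finger_gap: 0.0192
grip_force: 66.9
```

Call:
move_arm --moves '[0,0,-0.002,0,0.01,0,0,-0.005,0,0.01,0,0,-0.005,0,0.01]'

```text
clock: 17.52
tcp_pos: [0.4689, 0.1076, 0.1767]
orientation: [0.001, 0.035, 0.999, 0.0]
wrist_force: [0.1, 0.2, 1.3]
finger_gap: 0.0192
grip_force: 67.4
```

Run:
```python
from h import *
s=env.get_state();print(s['tcp_pos'],s['wrist_force'])
c=shot("wrist","pics/w7.png")
p=proj(c,[[.4575,.1082,.07]])[0]; print(p)
g=cv2.cvtColor(c["pixels"],cv2.COLOR_RGB2GRAY).astype(int)
x,y=p.round().astype(int); print(g[y-20:y+16:2,x-18:x+19:2])
```

```text
[0.46891515 0.10760443 0.17666083] [0.12139088 0.17284566 1.25298875]
[283.06336843 191.96507536]
[[92 95 89 91 92 88 89 89 91 92 90 90 90 87 93 89 91 93 90]
 [88 91 91 87 91 92 86 94 84 87 89 92 91 90 93 93 93 91 92]
 [86 88 92 88 90 89 90 90 89 89 89 91 92 90 89 93 91 91 91]
 [89 90 87 87 90 88 87 90 92 92 86 86 91 90 91 92 90 86 90]
 [88 91 89 90 94 91 90 91 89 88 90 89 88 92 90 91 92 89 90]
 [88 86 87 88 88 88 89 90 60 62 73 86 89 91 88 90 90 96 90]
 [91 85 88 88 93 88 54 57 68 71 74 64 60 89 94 87 89 90 92]
 [88 93 89 89 92 40 46 67 72 76 75 75 43 60 92 91 89 91 93]
 [89 88 87 88 66 45 49 72 69 73 76 69 46 41 77 90 90 90 91]
 [87 86 91 88 63 48 50 72 72 72 72 74 50 52 69 90 94 88 91]
 [95 88 91 75 61 61 45 68 68 68 75 72 56 69 63 92 90 93 89]
 [92 90 89 83 63 65 70 69 77 72 75 68 69 68 66 88 92 90 86]
 [91 92 90 81 62 70 66 73 74 78 71 72 67 67 67 92 89 90 92]
 [89 91 89 88 74 68 65 74 74 76 73 72 69 70 80 91 91 88 95]
 [90 92 95 90 87 66 69 72 77 72 73 74 64 71 92 90 94 87 92]
 [86 89 90 92 91 87 74 71 74 74 75 74 75 92 88 88 90 89 88]
 [89 90 90 94 91 87 76 70 75 72 74 75 78 89 93 91 91 89 87]
 [90 92 95 92 93 89 77 70 75 77 70 73 73 92 90 92 91 89 91]]
```

The tip sits at the bore's -x edge. I'll shift 3 mm more and go down.

Call:
move_arm --moves '[0,0,0.005,0,0.01,0.003,0,0.005,0,0.01,0.003,0,0.002,0,0.01,0.003,0,-0.003,0,0.01,0.003,0,-0.006,0,0.01,0.003,0,-0.006,0,0.01]'

```text
clock: 18.07
tcp_pos: [0.4706, 0.1075, 0.1691]
orientation: [-0.001, 0.035, 0.999, -0.0]
wrist_force: [0.3, -0.4, -0.9]
finger_gap: 0.0189
grip_force: 67.1
```

Call:
move_arm --moves '[0,0,-0.002,0,0.01,0,0,-0.004,0,0.01,0,0,-0.004,0,0.01]'

```text
clock: 18.32
tcp_pos: [0.4711, 0.1076, 0.1658]
orientation: [-0.0, 0.035, 0.999, 0.0]
wrist_force: [-0.1, 0.8, -0.8]
finger_gap: 0.0189
grip_force: 67.1
```

Now it is in the bore and free. Continuing.

Call:
move_arm --moves '[0,0,-0.002,0,0.01,0,0,-0.004,0,0.01,0,0,-0.004,0,0.01]'

```text
clock: 18.57
tcp_pos: [0.4712, 0.1075, 0.1619]
orientation: [-0.0, 0.035, 0.999, 0.0]
wrist_force: [-0.0, 0.4, -0.3]
finger_gap: 0.0193
grip_force: 67.1
```

Call:
move_arm --moves '[0,0,-0.002,0,0.01,0,0,-0.004,0,0.01,0,0,-0.004,0,0.01]'

```text
clock: 18.82
tcp_pos: [0.4712, 0.1076, 0.1579]
orientation: [-0.0, 0.035, 0.999, 0.0]
wrist_force: [0.3, 0.1, -1.1]
finger_gap: 0.0192
grip_force: 67.1
```

Call:
move_arm --moves '[0,0,-0.002,0,0.01,0,0,-0.004,0,0.01,0,0,-0.004,0,0.01]'

```text
clock: 19.07
tcp_pos: [0.4716, 0.1076, 0.1545]
orientation: [0.0, 0.035, 0.999, 0.0]
wrist_force: [0.0, 0.5, 2.1]
finger_gap: 0.0193
grip_force: 67.5
```

Call:
move_arm --moves '[0,0,-0.002,0,0.01,0,0,-0.004,0,0.01,0,0,-0.004,0,0.01]'

```text
clock: 19.32
tcp_pos: [0.4737, 0.1075, 0.1536]
orientation: [0.003, 0.035, 0.999, 0.0]
wrist_force: [-2.0, -0.3, 19.3]
finger_gap: 0.0193
grip_force: 70.1
```

C stopped at TCP z≈0.1545, 24 mm below its rim contact, so it is good and goes in the rack. Next I'll bring the rod back towards the stand and measure its tip.

Call:
move_arm --moves '[0,0,0.02,0,0.01,0,0,0.05,0,0.01,0,0,0.09,0,0.01,0,0,0.115,0,0.01,0,0,0.115,0,0.01]'

```text
clock: 19.73
tcp_pos: [0.4741, 0.1078, 0.271]
orientation: [0.005, 0.035, 0.999, 0.0]
wrist_force: [1.2, 0.8, 0.2]
finger_gap: 0.0191
grip_force: 67.3
```

Call:
move_arm --moves '[0.21,-0.1,0,0,0.01,0.21,-0.1,0,0,0.01,0.21,-0.1,0,0,0.01,0.21,-0.1,0,0,0.01,0.21,-0.1,0,0,0.01,0.21,-0.1,0,0,0.01,0.21,-0.1,0,0,0.01,0.21,-0.1,0,0,0.01]'

```text
clock: 20.4
tcp_pos: [0.6817, 0.0068, 0.2625]
orientation: [-0.002, 0.036, 0.999, 0.0]
wrist_force: [-0.3, 0.6, -1.4]
finger_gap: 0.0191
grip_force: 67.3
```

Run:
```python
from h import *
s=env.get_state();print(s['tcp_pos'],s['orientation'],s['wrist_force'])
c=shot("wrist","pics/w8.png");d=shot("scene","pics/s8.png")
h=[.6934,.0078,.11];q=proj(d,[h])[0];p=proj(c,[h])[0];print(p,q)
b=cv2.imread("pics/s8.png"); x,y=q.round().astype(int)
a=cv2.imread("pics/w8.png")[100:300,200:360]
cv2.imwrite("pics/w8b.png",np.hstack([cv2.resize(a,(400,500),interpolation=cv2.INTER_CUBIC),cv2.resize(b[y-70:y+30,x-40:x+40],(400,500),interpolation=cv2.INTER_CUBIC)]))
print(x-40,y-70)
```

```text
[0.68172846 0.00675468 0.26248864] [-1.82164603e-03  3.55889194e-02  9.99364817e-01  2.69619727e-04] [-0.29042679  0.64723646 -1.3867509 ]
[285.50193252 204.79969442] [311.4504148  271.53943807]
271 202
```

View pics/w8b.png

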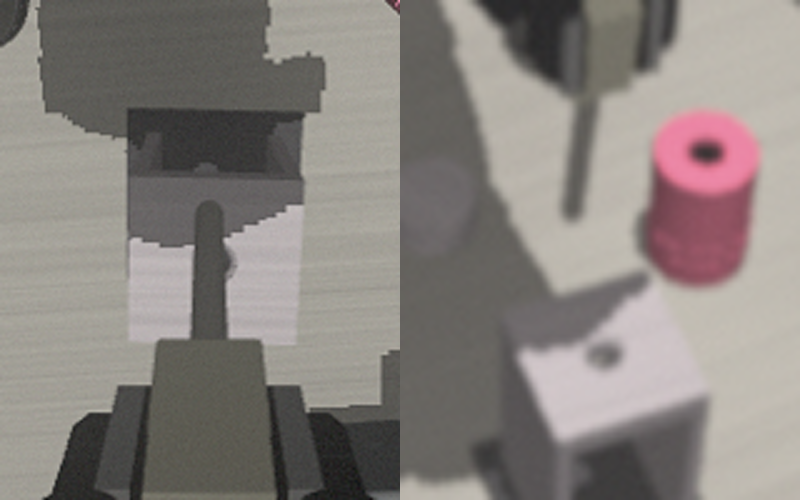

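Tip at wrist crop (209,203) and scene crop (573,218). The hole is at scene crop (605,354), with its edge showing at wrist (232,263).

Run:
```python
from h import *
np.set_printoptions(precision=4,suppress=True)
c=load("pics/w8.png");d=load("pics/s8.png")
w=lambda x,y:np.array([x/2.5+200,y/2.5+100]); s=lambda x,y:np.array([(x-400)/5+271,y/5+202])
z=.2625-.1098
print("tip tri",tri(c,w(209,203),d,s(573,218)),"wrist@z",onz(c,[w(209,203)],z))
print("shaft top tri",tri(c,w(209,340),d,s(587,97)),onz(c,[w(209,340)],z+.09))
print("hole scene",onz(d,[s(605,354)],.11),"scene tip@z",onz(d,[s(573,218)],z))
st=onz(c,[w(128,178),w(303,180),w(298,343),w(129,341)],.11);print(st,st.mean(0)); print("hole R edge",onz(c,[w(236,263)],.11))
```

```text
tip tri (array([0.6631, 0.0091, 0.1521]), np.float64(0.0018379398232749365)) wrist@z [[0.6626 0.0083 0.1527]]
shaft top tri (array([0.6738, 0.0076, 0.2308]), np.float64(0.0005227201399660259)) [[0.669  0.0077 0.2427]]
hole scene [[0.6963 0.0074 0.11  ]] scene tip@z [[0.6638 0.0098 0.1527]]
[[ 0.6617 -0.0191  0.11  ]
 [ 0.6666  0.04    0.11  ]
 [ 0.7259  0.0359  0.11  ]
 [ 0.7207 -0.0246  0.11  ]] [0.6937 0.008  0.11  ]
hole R edge [[0.6943 0.0155 0.11  ]]
```

Call:
move_arm --moves '[0.028,-0.0005,0,0,0.01,0.028,-0.0005,-0.015,0,0.01,0.028,-0.0005,-0.03,0,0.01,0.028,-0.0005,-0.03,0,0.01,0.028,-0.0005,-0.03,0,0.01]'

```text
clock: 20.92
tcp_pos: [0.7077, 0.0081, 0.2353]
orientation: [-0.001, 0.034, 0.999, 0.0]
wrist_force: [0.7, 0.1, -0.5]
finger_gap: 0.0189
grip_force: 67.3
```

Run:
```python
from h import *
s=env.get_state();print(s['tcp_pos'],s['orientation'],s['wrist_force'])
c=shot("wrist","pics/w9.png");d=shot("scene","pics/s9.png")
h=[.6937,.008,.11];q=proj(d,[h])[0];p=proj(c,[h])[0];print(p,q)
b=cv2.imread("pics/s9.png"); x,y=q.round().astype(int); u,v=p.round().astype(int)
a=cv2.imread("pics/w9.png")[v-50:v+50,u-40:u+40]
cv2.imwrite("pics/w9b.png",np.hstack([cv2.resize(a,(400,500),interpolation=cv2.INTER_CUBIC),cv2.resize(b[y-50:y+30,x-32:x+32],(400,500),interpolation=cv2.INTER_CUBIC)]))
print(u-40,v-50,x-32,y-50)
```

```text
[0.70773124 0.0081336  0.2352655 ] [-1.07278454e-03  3.43163204e-02  9.99410431e-01  1.70522321e-04] [ 0.66237229  0.08206704 -0.48060143]
[281.92755052 183.10312988] [311.62178634 271.62211341]
242 133 280 222
```

View pics/w9b.png

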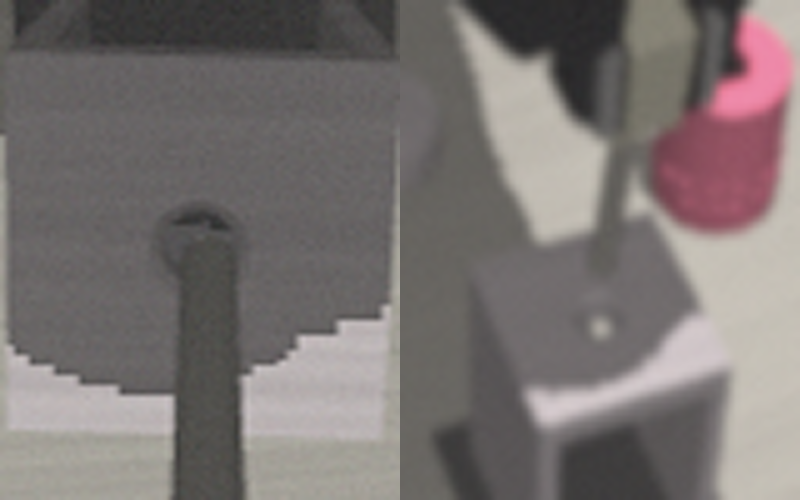

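Hole centred at wrist crop (203,246), tip end at (207,234). In the scene crop the hole is at (600,325) and the tip bottom at (604,281). Solving for tip height and offset.

Run:
```python
from h import *
np.set_printoptions(precision=4,suppress=True)
c=load("pics/w9.png");d=load("pics/s9.png")
w=lambda x,y:np.array([x/5+242,y/5+133]); s=lambda x,y:np.array([(x-400)/6.25+280,y/6.25+222])
H=onz(c,[w(203,246)],.11)[0];B=onz(d,[s(600,325)],.11)[0]-H;print("hole",H,"bias",B)
for z in np.arange(.115,.14,.004):
    a=onz(c,[w(208,234)],z)[0]+[.004,0,0]; b=onz(d,[s(604,281)],z)[0]-B-[.004,0,0]
    print(z,a,b)
```

```text
hole [0.693  0.0086 0.11  ] bias [ 0.0056 -0.0024  0.    ]
0.115 [0.6941 0.0095 0.115 ] [0.6787 0.0151 0.115 ]
0.11900000000000001 [0.6932 0.0096 0.119 ] [0.6811 0.0137 0.119 ]
0.12300000000000001 [0.6922 0.0097 0.123 ] [0.6834 0.0123 0.123 ]
0.127 [0.6913 0.0097 0.127 ] [0.6858 0.0109 0.127 ]
0.131 [0.6904 0.0098 0.131 ] [0.6882 0.0095 0.131 ]
0.135 [0.6895 0.0098 0.135 ] [0.6906 0.0081 0.135 ]
0.139 [0.6886 0.0099 0.139 ] [0.693  0.0067 0.139 ]
```

Call:
move_arm --moves '[0,0,0,0,0.01,0,0,0,0,0.01]'

```text
clock: 21.18
tcp_pos: [0.7095, 0.0072, 0.2371]
orientation: [0.001, 0.035, 0.999, -0.0]
wrist_force: [-0.4, 0.5, -1.8]
finger_gap: 0.0191
grip_force: 67.3
```

Settled, the tip needs +1 mm in x. I'll insert along the tilted axis.

Call:
move_arm --moves '[0.001,0,-0.005,0,0.01,0.001,0,-0.012,0,0.01,0.001,0,-0.018,0,0.01,0.001,0,-0.023,0,0.01,0.001,0,-0.027,0,0.01,0.001,0,-0.03,0,0.01,0.001,0,-0.03,0,0.01]'

```text
clock: 21.77
tcp_pos: [0.7099, 0.0071, 0.2041]
orientation: [-0.001, 0.035, 0.999, 0.0]
wrist_force: [-0.3, -0.2, -1.0]
finger_gap: 0.0192
grip_force: 67.3
```

Call:
move_arm --moves '[0,0,-0.003,0,0.01,-0.001,0,-0.006,0,0.01,-0.0015,0,-0.01,0,0.01,-0.0015,0,-0.01,0,0.01]'

```text
clock: 22.1
tcp_pos: [0.7084, 0.0071, 0.1944]
orientation: [-0.001, 0.035, 0.999, 0.0]
wrist_force: [0.1, -0.3, -1.2]
finger_gap: 0.0191
grip_force: 67.3
```

Call:
move_arm --moves '[-0.001,0,-0.007,0,0.01,-0.002,0,-0.014,0,0.01,-0.0025,0,-0.02,0,0.01,-0.0025,0,-0.02,0,0.01]'

```text
clock: 22.43
tcp_pos: [0.7052, 0.0072, 0.1731]
orientation: [-0.002, 0.035, 0.999, 0.0]
wrist_force: [-0.1, 0.2, -1.1]
finger_gap: 0.0193
grip_force: 67.3
```

Call:
move_arm --moves '[-0.001,0,-0.007,0,0.01,-0.002,0,-0.014,0,0.01,-0.0027,0,-0.02,0,0.01,-0.0027,0,-0.02,0,0.01]'

```text
clock: 22.77
tcp_pos: [0.7026, 0.0071, 0.1533]
orientation: [-0.001, 0.035, 0.999, 0.0]
wrist_force: [-0.5, 0.1, -1.2]
finger_gap: 0.0193
grip_force: 67.3
```

Call:
move_arm --moves '[-0.001,0,-0.005,0,0.01,-0.0015,0,-0.01,0,0.01,-0.0015,0,-0.012,0,0.01,-0.0015,0,-0.012,0,0.01]'

```text
clock: 23.1
tcp_pos: [0.7018, 0.0071, 0.1425]
orientation: [-0.001, 0.035, 0.999, 0.0]
wrist_force: [-0.9, 0.1, -1.0]
finger_gap: 0.0194
grip_force: 67.3
```

Call:
move_arm --moves '[-0.0007,0,-0.005,0,0.01,-0.0014,0,-0.01,0,0.01,-0.0014,0,-0.01,0,0.01,-0.0014,0,-0.01,0,0.01,-0.0014,0,-0.01,0,0.05,-0.0014,0,-0.01,0,0.05,-0.0014,0,-0.01,0,0.05,-0.0014,0,-0.01,0,0.05,-0.0014,0,-0.01,0,0.05,-0.0014,0,-0.01,0,0.05]'

```text
clock: 23.93
tcp_pos: [0.7009, 0.007, 0.1335]
orientation: [0.0, 0.035, 0.999, 0.0]
wrist_force: [-0.3, -0.4, -0.1]
finger_gap: 0.05
grip_force: 0.0
```

Call:
move_arm --moves '[0,0,0.02,0,0.05,0,0,0.05,0,0.05,0,0,0.08,0,0.06,0,0,0.12,0,0.06,-0.035,-0.005,0.15,0,0.06,-0.07,-0.009,0.178,0,0.06,-0.07,-0.009,0.178,0,0.06,-0.07,-0.009,0.178,0,0.06]'

```text
clock: 24.6
tcp_pos: [0.6304, -0.0021, 0.3154]
orientation: [0.003, 0.035, 0.999, -0.0]
wrist_force: [0.6, 0.1, 0.3]
finger_gap: 0.0601
grip_force: 0.0
```

Run:
```python
from h import *
s=env.get_state();print(s['tcp_pos'],s['orientation'],s['wrist_force'])
c=shot("wrist","pics/w10.png")
a=cv2.imread("pics/w10.png")
cv2.imwrite("pics/w10b.png",cv2.resize(a,(800,600),interpolation=cv2.INTER_CUBIC))
```

```text
[ 0.63040394 -0.00212661  0.31544781] [ 3.02774020e-03  3.50854019e-02  9.99379701e-01 -2.47143249e-04] [0.58058879 0.14529851 0.26309459]
```

View pics/w10b.png

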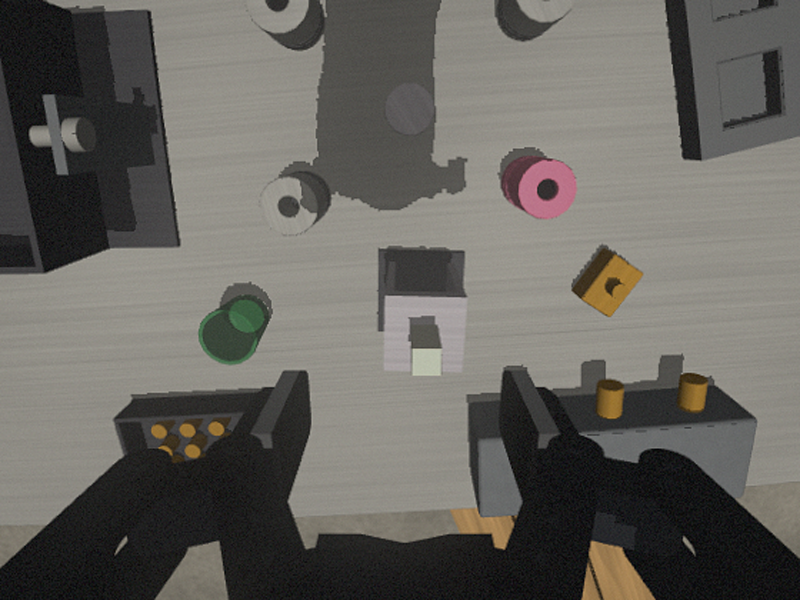

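The rod hangs in the stand as at the start: grip at (426,355), square and centred. Cups are at (289,207), top left (278,3) and top (548,5). The remaining checks will be numeric. Next is cup A.

```bash
cat >> h.py <<'E'
def bore(c,P,r=14):
    "refine a bore centre near P (mouth z=.07): centroid of the dark blob nearest the prediction"
    p=proj(c,[P])[0]; x,y=p.round().astype(int); g=cv2.cvtColor(c["pixels"],cv2.COLOR_RGB2GRAY)
    x0,y0=max(x-r*3,0),max(y-r*3,0); w=g[y0:y+r*3,x0:x+r*3]
    m=(w<60).astype(np.uint8); n,l,s,ce=cv2.connectedComponentsWithStats(m)
    out=[]
    for i in range(1,n):
        if s[i,4]>40: out.append((np.hypot(*(ce[i]+[x0,y0]-p)),s[i,2:5].tolist(),onz(c,[ce[i]+[x0,y0]],.07)[0].round(4)))
    return sorted(out,key=lambda t:t[0])[:3]
E
python3 - <<'E'
from h import *
print(bore(load("pics/w10.png"),[.5967,-.089,.07])); print(onz(load("pics/w10.png"),[np.array([289,207])*.7],.07))
E
```

```text
[(np.float64(26.655849599619184), [18, 22, 74], array([ 0.5827, -0.0627,  0.07  ]))]
[[ 0.59736923 -0.08909429  0.07      ]]
```

Call:
move_arm --moves '[-0.0334,-0.087,-0.02,0,0.085,-0.0334,-0.087,-0.04,0,0.085,-0.0334,-0.087,-0.08,0,0.085,-0.0334,-0.087,-0.12,0,0.085,-0.0334,-0.087,-0.16,0,0.085,-0.0334,-0.087,-0.16,0,0.085,-0.0334,-0.087,-0.2,0,0.085,-0.0334,-0.087,-0.235,0,0.085,-0.0334,-0.087,-0.26,0,0.085,-0.0334,-0.087,-0.269,0,0.085,-0.0334,-0.087,-0.269,0,0.085,-0.0334,-0.087,-0.269,0,0.085]'

```text
clock: 25.65
tcp_pos: [0.5983, -0.0889, 0.0429]
orientation: [0.0, 0.035, 0.999, 0.0]
wrist_force: [0.3, 0.0, 0.6]
finger_gap: 0.0854
grip_force: 0.0
```

Call:
move_arm --moves '[0,0,0,0,0.03,0,0,0,0,0.03,0,0,0,0,0.03,0,0,0,0,0.03,0,0,0,0,0.03,0,0,0,0,0.03,0,0,0,0,0.03]' --newtons 50

```text
clock: 26.23
tcp_pos: [0.5987, -0.0894, 0.0444]
orientation: [0.002, 0.035, 0.999, -0.0]
wrist_force: [-0.4, -0.9, 5.4]
finger_gap: 0.0439
grip_force: 50.5
```

Call:
move_arm --moves '[0,0,0.03,0,0.03,0,0,0.06,0,0.03,0,0,0.1,0,0.03,0,0,0.14,0,0.03,0,0,0.17,0,0.03,0,0,0.17,0,0.03]'

```text
clock: 26.73
tcp_pos: [0.6006, -0.0898, 0.2206]
orientation: [0.006, 0.035, 0.999, -0.001]
wrist_force: [0.8, -1.1, -2.9]
finger_gap: 0.0445
grip_force: 52.5
```

Cup A is held. Carrying it to the bin.

Call:
move_arm --moves '[-0.073,-0.25,0,0,0.03,-0.073,-0.25,0,0,0.03,-0.073,-0.25,0,0,0.03,-0.073,-0.25,0,0,0.03,-0.073,-0.25,0,0,0.03,-0.073,-0.25,0,0,0.03,-0.073,-0.25,0,0,0.03,-0.073,-0.25,0,0,0.03,-0.073,-0.25,0,0,0.03]'

```text
clock: 27.48
tcp_pos: [0.5235, -0.3393, 0.2114]
orientation: [-0.001, 0.036, 0.999, 0.001]
wrist_force: [0.5, 0.3, -1.5]
finger_gap: 0.0444
grip_force: 52.8
```

Call:
move_arm --moves '[0,0,-0.03,0,0.03,0,0,-0.06,0,0.03,0,0,-0.08,0,0.03,0,0,-0.093,0,0.03,0,0,-0.093,0,0.03,0,0,-0.093,0,0.03]'

```text
clock: 27.98
tcp_pos: [0.5243, -0.3368, 0.1187]
orientation: [-0.001, 0.034, 0.999, 0.001]
wrist_force: [0.1, -0.1, -1.7]
finger_gap: 0.0443
grip_force: 52.8
```

Call:
move_arm --moves '[0,0,-0.005,0,0.03,0,0,-0.01,0,0.03,0,0,-0.01,0,0.03]'

```text
clock: 28.23
tcp_pos: [0.5247, -0.3387, 0.1094]
orientation: [0.0, 0.035, 0.999, -0.0]
wrist_force: [-0.4, 0.8, -2.8]
finger_gap: 0.0447
grip_force: 52.8
```

Call:
move_arm --moves '[0,0,0,0,0.08,0,0,0,0,0.08,0,0,0,0,0.08,0,0,0,0,0.08,0,0,0,0,0.08,0,0,0.02,0,0.08,0,0,0.05,0,0.08,0,0,0.09,0,0.08,0,0,0.13,0,0.08,0,0,0.17,0,0.08,0,0,0.19,0,0.08,0,0,0.19,0,0.08]'

```text
clock: 29.23
tcp_pos: [0.5261, -0.3404, 0.3062]
orientation: [0.004, 0.035, 0.999, -0.003]
wrist_force: [-0.3, 0.6, -0.2]
finger_gap: 0.0802
grip_force: 0.0
```

Run:
```python
from h import *
s=env.get_state();print(s['tcp_pos'])
c=shot("wrist","pics/w11.png")
g=cv2.cvtColor(c["pixels"],cv2.COLOR_RGB2GRAY)
p=proj(c,[[.524,-.338,.13]])[0];print(p)
# bright blob (cup on dark bin floor)
x,y=p.round().astype(int);w=g[max(y-60,0):y+60,x-60:x+60]
n,l,st,ce=cv2.connectedComponentsWithStats((w>90).astype(np.uint8))
for i in range(1,n):
    if st[i,4]>100: print(st[i],ce[i]+[x-60,y-60],onz(c,[ce[i]+[x-60,y-60]],.13))
print(cv2.resize(w,(24,24),interpolation=cv2.INTER_AREA))
```

```text
[ 0.52606044 -0.34038747  0.3061522 ]
[286.95714452 180.87105529]
[   0    0  120  110 7998] [293.09064766 190.76431608] [[ 0.53382344 -0.33293785  0.13      ]]
[[ 56  56  56  56  55  55  55  55  56  55  56  56  56  56  56  56  56  69
   93  70  56  57  67  96]
 [ 56  56  55  54  55  55  55  54  56  55  55  55  56  56  57  57  56  57
   56  56  57  57  59  94]
 [ 56  55  55  54  54  54  54  54  55  55  56  56  55  56  56  56  56  57
   57  56  57  58  56  94]
 [ 56  55  55  55  56  56  55  56  56  56  56  56  57  56  56  56  57  57
   56  57  57  57  56  93]
 [ 57  55  56  56  56  56  56  56  56  57  58  60  60  57  57  57  57  58
   58  58  59  58  58  94]
 [ 77  60  57  61  56  55  56  56  57  57  66  69  67  64  59  57  58  61
   61  80  88  74  85  96]
 [ 91  89  83  93  81  59  55  56  58  75  80  83  81  79  67  76  95  87
   92  96  96  96  96  94]
 [ 92  92  93  93  93  88  71  61  76  93 107 109 107 103  87  75  97  97
   97  97  97  96  97  96]
 [ 90  90  91  91  91  91  92  79 102 108 108 109 106 108 108  89  92  95
   95  95  95  95  95  95]
 [ 92  92  92  92  93  93  94 
[... 785 characters left out ...]
90  90  91  91  93  93  93  93  94  94  95  95  96  95  95  96  96
   96  96  96  95  95  95]
 [ 90  91  91  91  92  92  93  94  94  94  96  95  95  96  97  97  96  97
   97  96  96  96  96  97]
 [ 91  90  91  91  91  92  92  93  94  94  94  95  95  95  95  96  96  95
   95  95  95  94  95  95]
 [ 90  91  91  92  92  92  92  93  93  94  95  94  95  95  95  95  95  95
   95  95  94  94  94  94]
 [ 92  92  89  87  92  94  94  92  89  92  95  95  94  90  91  96  95  94
   88  88  93  94  95  89]
 [ 59  59  58  58  59  59  61  60  59  60  60  60  60  60  60  60  60  60
   60  60  59  59  58  58]
 [ 55  55  54  54  55  54  54  55  55  55  55  55  56  56  55  56  55  54
   54  54  54  53  53  53]]
```

Cup A stands upright in the bin at the expected place. Next I'll check B and C, and measure the rack.

Call:
move_arm --moves '[-0.026,0.34,0.01,0,0.08,-0.026,0.34,0.01,0,0.08,-0.026,0.34,0.01,0,0.08,-0.026,0.34,0.01,0,0.08,-0.026,0.34,0.01,0,0.08,-0.026,0.34,0.01,0,0.08,-0.026,0.34,0.01,0,0.08,-0.026,0.34,0.01,0,0.08,-0.026,0.34,0.01,0,0.08,-0.026,0.34,0.01,0,0.08,-0.026,0.34,0.01,0,0.08]'

```text
clock: 30.2
tcp_pos: [0.4981, 0.0011, 0.3083]
orientation: [-0.001, 0.034, 0.999, -0.0]
wrist_force: [-0.2, -0.7, 0.1]
finger_gap: 0.0802
grip_force: 0.0
```

Run:
```python
from h import *
s=env.get_state();print(s['tcp_pos'])
c=shot("wrist","pics/w12.png");g=cv2.cvtColor(c["pixels"],cv2.COLOR_RGB2GRAY)
for P in([.4534,-.0784,.07],[.4575,.108,.07]):
    p=proj(c,[P])[0];x,y=p.round().astype(int);print(p,bore(c,P))
    print(g[y-26:y+28:3,x-26:x+28:3])
```

```text
[0.49807333 0.00114685 0.30826901]
[206.4035088  135.85244152] [(np.float64(1.1814209009725136), [15, 14, 148], array([ 0.4522, -0.0779,  0.07  ])), (np.float64(23.798997041419856), [26, 33, 203], array([ 0.4461, -0.0536,  0.07  ]))]
[[130 131 134 137 140 135 137 140  90  83  80  81  80  80  79  77  77  79]
 [137 139 137 132 136 135 138  87  84  62  59  65  63  54  42  77  79  78]
 [136 138 135 133 134 120 132 142 141 141 146  82  63  63  61  51  51  78]
 [137 138 137 136 141 147 149 144 148 146 146  80  84  72  63  62  54  61]
 [135 140 141 125 145 144 148 149 149 149 147  80  81  83  65  57  62  50]
 [137 138 132 144 142 142 143 145 142  83  81  82  79  83  84  57  61  58]
 [144 140 129 138 140 141 142 130  66  69  68  80  80  80  84  71  57  56]
 [135 137 131 142 143 141 139  55  54  49  41  81  80  79  80  78  55  52]
 [137 136 140 138 141 144 107  46  53  49  40  47  82  82  81  81  58  59]
 [134 138 136 141 144 149 131  58  50  50  49  49  85  83  77  80  60  58]
 [138 136 134 143 142 145 143  65  57  49  44  80  85  80  79  82  59  53]
 [137 141 140 138 139 139 144 143  80 115
[... 1328 characters left out ...]
146 147 144 138 137 140]
 [ 58  61 147 150 148 146  67  48  48  55  61  87 150 145 145 144 140 138]
 [ 58  60 144 153 144 146 128  42  43  60  60 134 142 143 147 136 138 139]
 [ 57  60 142 148 150 146 147  92  56  61 120 143 148 147 143 142 141 142]
 [ 65  56  74 147 151 146 146 142 144 147 147 144 144 141 141 138 138 136]
 [137  78  56 141 150 150 147 142 141 143 149 145 139 144 135 135 138 140]
 [137 138 128  73 142 148 143 145 138 143 144 143 137 138 135 137 141 138]
 [136 131 137 137 122 119 149 147 143 142 142 140 124 135 135 137 141 139]
 [137 137 135 137 137 137 138 122 127 127 137 139 138 139 139 137 139 138]
 [132 136 134 136 138 136 140 137 136 140 139 139 142 142 140 142 143 142]]
```

Call:
move_arm --moves '[0.03,0.32,0.03,0,0.08,0.03,0.32,0.03,0,0.08,0.03,0.32,0.03,0,0.08,0.03,0.32,0.03,0,0.08,0.03,0.32,0.03,0,0.08,0.03,0.32,0.03,0,0.08,0.03,0.32,0.03,0,0.08,0.03,0.32,0.03,0,0.08,0.03,0.32,0.03,0,0.08,0.03,0.32,0.03,0,0.08,0.03,0.32,0.03,0,0.08]'

```text
clock: 31.17
tcp_pos: [0.5294, 0.3194, 0.3383]
orientation: [-0.001, 0.036, 0.999, -0.001]
wrist_force: [-1.0, -0.1, -0.6]
finger_gap: 0.08
grip_force: 0.0
```

Run:
```python
from h import *
np.set_printoptions(precision=4,suppress=True)
s=env.get_state();print(s['tcp_pos'])
c=shot("wrist","pics/w13.png");g=cv2.cvtColor(c["pixels"],cv2.COLOR_RGB2GRAY)
q=proj(c,[[.5493,.4234,.03],[.5844,.2507,.03],[.4086,.2189,.03],[.3757,.3926,.03]]);print(q)
e=cv2.Canny(cv2.GaussianBlur(g,(3,3),0),25,60)
cn,_=cv2.findContours(cv2.dilate(e,np.ones((2,2))),cv2.RETR_LIST,cv2.CHAIN_APPROX_SIMPLE)
for k in cn:
    a=cv2.contourArea(k)
    if a>600:
        P=cv2.approxPolyDP(k,.03*cv2.arcLength(k,True),True)[:,0]
        if 4<=len(P)<=6:
            w=onz(c,P,.03); L=np.linalg.norm(np.roll(w,-1,0)-w,axis=1)
            print(a,P.tolist(),w[:,:2].round(4).tolist(),L,w.mean(0))
```

```text
[0.5294 0.3194 0.3383]
[[364.0719 170.3947]
 [235.6414 205.0942]
 [193.6358  68.4099]
 [336.3432  27.3557]]
1171.5 [[291, 377], [223, 373], [200, 390], [187, 372], [288, 363]] [[0.8795, 0.3061], [0.8642, 0.1973], [0.8974, 0.1545], [0.8589, 0.1392], [0.8509, 0.3032]] [0.1099 0.0542 0.0414 0.1642 0.0287] [0.8702 0.22   0.03  ]
623.5 [[387, 266], [398, 270], [425, 310], [415, 313], [425, 315], [417, 324]] [[0.6906, 0.4561], [0.6982, 0.4722], [0.7692, 0.5157], [0.7732, 0.5007], [0.7781, 0.5162], [0.7933, 0.5048]] [0.0178 0.0832 0.0155 0.0163 0.019  0.1137] [0.7504 0.4943 0.03  ]
640.5 [[67, 259], [69, 252], [113, 255], [79, 283], [75, 263]] [[0.6479, -0.004], [0.6372, 0.002], [0.6459, 0.0664], [0.6876, 0.0038], [0.6549, 0.0064]] [0.0123 0.0649 0.0752 0.0328 0.0126] [0.6547 0.0149 0.03  ]
1027.5 [[506, 168], [495, 219], [559, 260], [493, 206], [517, 180], [559, 187]] [[0.5588, 0.6139], [0.6303, 0.6066], [0.7024, 0.7132], [0.611, 0.6016], [0.5764, 0.6313], [0.5903, 0.6935]] [0.0718 0.1287 0.1443 0.0457 0.0637 0.0856] [0.6115 0.6433 0.03  ]
1036.0 [[240, 151], [249, 146], [275, 149], [281, 
[... 573 characters left out ...]
[0.4779, 0.0713], [0.477, 0.1357]] [0.0634 0.0431 0.0256 0.0266 0.0644 0.0393] [0.461  0.1052 0.03  ]
834.5 [[205, 66], [223, 109], [215, 136], [194, 72]] [[0.407, 0.233], [0.4589, 0.2489], [0.4912, 0.2347], [0.4127, 0.2188]] [0.0543 0.0352 0.0801 0.0154] [0.4425 0.2339 0.03  ]
868.5 [[321, 56], [330, 92], [311, 98], [296, 63]] [[0.4062, 0.3731], [0.4484, 0.3823], [0.4539, 0.3587], [0.412, 0.3428]] [0.0432 0.0243 0.0447 0.0309] [0.4301 0.3642 0.03  ]
1040.0 [[82, 18], [114, 36], [115, 50], [105, 61], [75, 56], [87, 43]] [[0.3397, 0.0928], [0.3635, 0.128], [0.3792, 0.1263], [0.3904, 0.1114], [0.3809, 0.0749], [0.3679, 0.0932]] [0.0425 0.0158 0.0186 0.0377 0.0224 0.0281] [0.3703 0.1044 0.03  ]
```

B and C have not moved. Now I'll measure the rack from its top-face mask.

Run:
```python
from h import *
np.set_printoptions(precision=4,suppress=True)
c=load("pics/w13.png");g=cv2.GaussianBlur(cv2.cvtColor(c["pixels"],cv2.COLOR_RGB2GRAY),(3,3),0)
x,y=proj(c,[[.4795,.3214,.03]])[0].round().astype(int);v=int(np.median(g[y-3:y+4,x-3:x+4]));print(x,y,v)
print(g[y,x-90:x+95:4]); print(g[max(y-110,0):y+110:4,x])
m=(abs(g.astype(int)-v)<12).astype(np.uint8);n,l,s,ce=cv2.connectedComponentsWithStats(m,connectivity=4);k=(l==l[y,x]).astype(np.uint8);print(s[l[y,x]])
cn,h=cv2.findContours(k,cv2.RETR_CCOMP,cv2.CHAIN_APPROX_NONE)
for q in cn:
    if cv2.contourArea(q)>300:
        w=onz(c,q[:,0],.03)[:,:2].astype(np.float32); print(cv2.contourArea(q),cv2.minAreaRect(w*1000))
```

```text
282 121 56
[138 136 137 137 129 100  91  62  61  49  58  57  56  56  58  56  57  56
  56  56  56  55  56  56  56  56  55  56  56  57  57  58  58  57  57  94
  86  77 102 101 103 105 132 131 132 133 133]
[133 132 134 130 133 130 135 132  86  60  58  59  57  49  54  56  59  58
  59  56  57  56  58  56  55  56  56  55  57  55  58  57  59  57  57 102
 102  99  90  86  89  53  88 101 101 101 132 136 138 136 142 138 138 139
 138]
[ 208   44  122  106 8309]
8152.5 ((454.5308837890625, 303.19903564453125), (122.49505615234375, 141.28135681152344), 11.294275283813477)
```

The arm's shadow lies on the rack, so I'll view it from the side.

Call:
move_arm --moves '[-0.02,-0.18,0,0,0.08,-0.02,-0.18,0,0,0.08,-0.02,-0.18,0,0,0.08,-0.02,-0.18,0,0,0.08,-0.02,-0.18,0,0,0.08,-0.02,-0.18,0,0,0.08,-0.02,-0.18,0,0,0.08,-0.02,-0.18,0,0,0.08]'

```text
clock: 31.88
tcp_pos: [0.5085, 0.1403, 0.3396]
orientation: [0.0, 0.036, 0.999, 0.0]
wrist_force: [-0.3, 0.3, -0.4]
finger_gap: 0.0803
grip_force: 0.0
```

```bash
cat > rack.py <<'E'
from h import *
import sys
np.set_printoptions(precision=4,suppress=True)
def rack(c):
    g=cv2.GaussianBlur(cv2.cvtColor(c["pixels"],cv2.COLOR_RGB2GRAY),(3,3),0)
    x,y=proj(c,[[.4795,.3214,.03]])[0].round().astype(int);v=int(np.median(g[y-3:y+4,x-3:x+4]));print(x,y,v)
    m=(abs(g.astype(int)-v)<9).astype(np.uint8);n,l,s,ce=cv2.connectedComponentsWithStats(m,connectivity=4)
    k=(l==l[y,x]).astype(np.uint8);print(s[l[y,x]])
    cn,h=cv2.findContours(k,cv2.RETR_CCOMP,cv2.CHAIN_APPROX_NONE)
    for q in cn:
        if cv2.contourArea(q)>200:
            w=onz(c,q[:,0],.03)[:,:2].astype(np.float32); print(cv2.contourArea(q),np.array(cv2.boxPoints(cv2.minAreaRect(w*1000))).round(1).tolist(),cv2.minAreaRect(w*1000))
if __name__=="__main__":
    print(env.get_state()['tcp_pos']); rack(shot("wrist","pics/w14.png")); print("TOP"); rack(load("pics/top0.png"))
E
python3 rack.py
```

```text
[0.5085 0.1403 0.3396]
423 128 100
[  341    38   157   173 16620]
19305.5 [[373.6000061035156, 393.20001220703125], [407.1000061035156, 215.8000030517578], [585.0, 249.39999389648438], [551.5, 426.79998779296875]] ((479.3082275390625, 321.302734375), (181.01939392089844, 180.51817321777344), 10.67845630645752)
674.0 [[496.3999938964844, 311.79998779296875], [507.3999938964844, 254.89999389648438], [564.7000122070312, 265.8999938964844], [553.7000122070312, 322.8999938964844]] ((530.5663452148438, 288.88006591796875), (58.324581146240234, 57.97225570678711), 10.92647647857666)
910.0 [[479.70001220703125, 396.0], [490.5, 338.1000061035156], [548.2999877929688, 348.8999938964844], [537.5, 406.70001220703125]] ((514.0188598632812, 372.41436767578125), (58.762325286865234, 58.84667205810547), 10.557827949523926)
738.5 [[413.1000061035156, 296.1000061035156], [423.79998779296875, 239.3000030517578], [480.5, 250.10000610351562], [469.79998779296875, 306.79998779296875]] ((446.7994079589844, 273.0696716308594), (57.6796875, 57.73884201049805), 10.743715286254883)
977.5 [[396.3999938964844, 
[... 560 characters left out ...]
8964844, 328.0], [485.8999938964844, 371.29998779296875], [415.5, 411.79998779296875]] ((438.2232971191406, 369.89776611328125), (49.99494171142578, 81.17252349853516), 60.041259765625)
236.0 [[476.5, 397.79998779296875], [489.1000061035156, 335.5], [551.7999877929688, 348.20001220703125], [539.2999877929688, 410.3999938964844]] ((514.175048828125, 372.9710998535156), (64.04765319824219, 63.513065338134766), 11.393718719482422)
207.5 [[492.20001220703125, 305.79998779296875], [559.5999755859375, 260.1000061035156], [586.0999755859375, 299.1000061035156], [518.7000122070312, 344.8999938964844]] ((539.1422729492188, 302.48614501953125), (47.2149658203125, 81.47016906738281), 55.82704544067383)
```

The rack is found: 181 x 180.5 mm, centre (0.4793,0.3213), yaw 0.186, with pockets consistent. Now to grasp cup C.

Call:
move_arm --moves '[-0.0507,-0.033,-0.01,0,0.085,-0.0507,-0.033,-0.05,0,0.085,-0.0507,-0.033,-0.09,0,0.085,-0.0507,-0.033,-0.13,0,0.085,-0.0507,-0.033,-0.17,0,0.085,-0.0507,-0.033,-0.2,0,0.085,-0.0507,-0.033,-0.2,0,0.085,-0.0507,-0.033,-0.2,0,0.085]'

```text
clock: 32.6
tcp_pos: [0.4564, 0.1088, 0.1384]
orientation: [-0.002, 0.034, 0.999, -0.0]
wrist_force: [0.1, 0.3, 1.4]
finger_gap: 0.0851
grip_force: 0.0
```

Call:
move_arm --moves '[0,0,-0.03,0,0.085,0,0,-0.06,0,0.085,0,0,-0.08,0,0.085,0,0,-0.092,0,0.085,0,0,-0.095,0,0.085,0,0,-0.095,0,0.085,0,0,-0.095,0,0.085]'

```text
clock: 33.18
tcp_pos: [0.4598, 0.1085, 0.0464]
orientation: [0.002, 0.035, 0.999, 0.0]
wrist_force: [0.3, 0.5, 0.6]
finger_gap: 0.0847
grip_force: 0.0
```

Call:
move_arm --moves '[-0.001,-0.001,-0.002,0,0.085,-0.001,-0.001,-0.002,0,0.085,-0.001,-0.001,-0.002,0,0.085]'

```text
clock: 33.43
tcp_pos: [0.4573, 0.1071, 0.0432]
orientation: [0.001, 0.035, 0.999, 0.0]
wrist_force: [0.4, -0.6, -1.0]
finger_gap: 0.0852
grip_force: 0.0
```

Call:
move_arm --moves '[0,0,0,0,0.03,0,0,0,0,0.03,0,0,0,0,0.03,0,0,0,0,0.03,0,0,0,0,0.03,0,0,0,0,0.03,0,0,0,0,0.03]' --newtons 40

```text
clock: 34.02
tcp_pos: [0.4568, 0.1072, 0.0427]
orientation: [0.0, 0.035, 0.999, 0.0]
wrist_force: [-1.1, 1.3, 5.5]
finger_gap: 0.0454
grip_force: 40.5
```

Call:
move_arm --moves '[0,0,0.03,0,0.03,0,0,0.06,0,0.03,0,0,0.09,0,0.03,0,0,0.1,0,0.03,0,0,0.1,0,0.03]'

```text
clock: 34.43
tcp_pos: [0.4586, 0.1071, 0.1444]
orientation: [0.002, 0.035, 0.999, 0.0]
wrist_force: [0.5, 0.5, -3.9]
finger_gap: 0.0454
grip_force: 42.4
```

Call:
move_arm --moves '[-0.0285,0.2487,0,0,0.03,-0.0285,0.2487,0,0,0.03,-0.0285,0.2487,0,0,0.03,-0.0285,0.2487,0,0,0.03,-0.0285,0.2487,0,0,0.03,-0.0285,0.2487,0,0,0.03,-0.0285,0.2487,0,0,0.03,-0.0285,0.2487,0,0,0.03,-0.0285,0.2487,0,0,0.03]'

```text
clock: 35.18
tcp_pos: [0.4268, 0.355, 0.1398]
orientation: [-0.002, 0.034, 0.999, -0.001]
wrist_force: [0.0, -0.5, -3.3]
finger_gap: 0.0452
grip_force: 43.0
```

Call:
move_arm --moves '[0,0,-0.02,0,0.03,0,0,-0.04,0,0.03,0,0,-0.055,0,0.03,0,0,-0.055,0,0.03,0,0,-0.055,0,0.03,0,0,-0.055,0,0.03]'

```text
clock: 35.68
tcp_pos: [0.4288, 0.3548, 0.0878]
orientation: [0.0, 0.036, 0.999, 0.0]
wrist_force: [0.4, 0.5, -3.6]
finger_gap: 0.0454
grip_force: 43.1
```

Run:
```python
from rack import *
s=env.get_state();print(s['tcp_pos'],s['wrist_force'])
c=shot("wrist","pics/w15.png");g=cv2.cvtColor(c["pixels"],cv2.COLOR_RGB2GRAY)
t=s['tcp_pos'];zt=t[2]-.0427+.07
m=(g<62).astype(np.uint8)
p=proj(c,[[t[0]+.001,t[1],zt]])[0];x,y=p.round().astype(int);print(p)
print(g[y-40:y+14:3,x-36:x+38:3])
```

```text
[0.4288 0.3548 0.0878] [ 0.4323  0.5182 -3.5566]
[283.7297 319.7068]
[[105 104 101 100 100 100 100 102  99 102  99 103 103 102 101 103 102 105
  103 104 102 104 106 100 105]
 [103 102 101 103 101  99  98 102  96  99 102 102 101 100 102 100  99 103
  105 104 101 103 106 100  99]
 [100 104 100 106 100 103  99  99  98 101 102 102  98 103 105 102 101 101
  103 104 101 101 105 107 103]
 [104 100 105 100 100 103 102  99 102 102 102 103 100 101 101 103 100 102
  105 101 103  98 100 105  99]
 [100 101 100 103 102 100  98 103 101  97 101 100 103  98 101 105 102 102
  103 104 107 106 105 105 106]
 [102 101 102 102 104 103  97 100 100  99 100 101 102 101 102 101 105 102
  101  98 104 103 102 103 102]
 [ 99 102 103 103 103  98 100 102 101 101 100  99  97 105  98 103 102 100
  101 105 103 105 104  97 104]
 [ 99  99 100  98 104 100  99  98 103  98  91  90  89  90  96 100 103 100
  102  99 100 102 107 104 100]
 [100 100  99  99 105 101 104  98  75  75  69  55  53  58  78  79  95 100
  101 102 103 102 103 103  99]
 [100  98  97  99 102  99  91  74  74  75  77  75  74  72  81  77  74  85
   99  98 10
[... 159 characters left out ...]
75  76  76  76  76  76  78  74  71  69
   68 102 101 100 100 100 106]
 [ 97 101 100 100  93  70  74  70  73  74  77  72  77  75  77  75  73  70
   66  88 102 106  97 100 104]
 [103  99 102  97  90  71  75  75  74  75  73  71  76  78  78  73  75  71
   68  77 100 101  98 102 102]
 [ 96 100  97 100  93  70  69  75  73  74  72  76  75  77  77  73  72  68
   69  82  98 103 103 102  99]
 [102 102  97  98  96  69  68  74  76  76  76  72  76  77  76  73  73  74
   67  86 100  97  99 102 101]
 [104  97  98  98  94  74  70  71  75  70  76  71  75  75  79  78  75  73
   76  98 100  99  99 100 101]
 [103 101  96 100  99  95  78  76  74  72  76  76  75  76  75  74  75  75
   88  97 104 102 102  99 104]]
```

Call:
move_arm --moves '[0.0005,0.001,-0.005,0,0.03,0.0005,0.001,-0.011,0,0.03,0.0005,0.001,-0.017,0,0.03,0.0005,0.001,-0.02,0,0.03,0.0005,0.001,-0.02,0,0.03]'

```text
clock: 36.15
tcp_pos: [0.4279, 0.3564, 0.0662]
orientation: [-0.001, 0.035, 0.999, -0.001]
wrist_force: [0.5, 0.6, -2.1]
finger_gap: 0.0452
grip_force: 43.1
```

Call:
move_arm --moves '[0,0,-0.004,0,0.03,0,0,-0.008,0,0.03,0,0,-0.011,0,0.03,0,0,-0.011,0,0.03]'

```text
clock: 36.48
tcp_pos: [0.4282, 0.3565, 0.0555]
orientation: [-0.001, 0.035, 0.999, -0.0]
wrist_force: [1.0, -0.1, -3.4]
finger_gap: 0.0455
grip_force: 43.1
```

It's inside the pocket, with no contact at 17 mm below the rack top. Finishing and releasing.

Call:
move_arm --moves '[0,0,-0.002,0,0.03,0,0,-0.002,0,0.03,0,0,-0.002,0,0.06,0,0,-0.002,0,0.06,0,0,-0.002,0,0.06,0,0,-0.002,0,0.06,0,0,0.02,0,0.065,0,0,0.05,0,0.065,0,0,0.09,0,0.08,0,0,0.13,0,0.08,0,0,0.17,0,0.08,0,0,0.17,0,0.08]'

```text
clock: 37.48
tcp_pos: [0.4321, 0.3589, 0.2354]
orientation: [0.006, 0.035, 0.999, 0.004]
wrist_force: [1.1, -0.1, 0.4]
finger_gap: 0.08
grip_force: 0.0
```

Call:
move_arm --moves '[0.072,-0.36,0.08,0,0.08,0.072,-0.36,0.08,0,0.08,0.072,-0.36,0.08,0,0.08,0.072,-0.36,0.08,0,0.08,0.072,-0.36,0.08,0,0.08,0.072,-0.36,0.08,0,0.08,0.072,-0.36,0.08,0,0.08,0.072,-0.36,0.08,0,0.08,0.072,-0.36,0.08,0,0.08,0.072,-0.36,0.08,0,0.08,0.072,-0.36,0.08,0,0.08,0.072,-0.36,0.08,0,0.08]'

```text
clock: 38.48
tcp_pos: [0.5005, -0.0032, 0.3061]
orientation: [-0.0, 0.035, 0.999, 0.0]
wrist_force: [0.1, 0.4, -0.7]
finger_gap: 0.0799
grip_force: 0.0
```

Run:
```python
from h import *
s=env.get_state();print(s['tcp_pos'])
c=shot("wrist","pics/w16.png");g=cv2.cvtColor(c["pixels"],cv2.COLOR_RGB2GRAY)
print("B",bore(c,[.4530,-.0782,.07]))
p=proj(c,[[.4302,.3556,.08]])[0];x,y=p.round().astype(int);print("C",p)
n,l,st,ce=cv2.connectedComponentsWithStats((g[max(y-40,0):y+40,x-40:x+40]>125).astype(np.uint8))
print(st,onz(c,ce+[x-40,max(y-40,0)],.08))
print(g[max(y-32,0):y+34:4,x-32:x+34:4])
```

```text
bash:  2223 Segmentation fault         python3 - <<'E'
from h import *
s=env.get_state();print(s['tcp_pos'])
c=shot("wrist","pics/w16.png");g=cv2.cvtColor(c["pixels"],cv2.COLOR_RGB2GRAY)
print("B",bore(c,[.4530,-.0782,.07]))
p=proj(c,[[.4302,.3556,.08]])[0];x,y=p.round().astype(int);print("C",p)
n,l,st,ce=cv2.connectedComponentsWithStats((g[max(y-40,0):y+40,x-40:x+40]>125).astype(np.uint8))
print(st,onz(c,ce+[x-40,max(y-40,0)],.08))
print(g[max(y-32,0):y+34:4,x-32:x+34:4])
E
```

Run:
```python
from h import *
c=load("pics/w16.png")
print("B",bore(c,[.4530,-.0782,.07]))
t=shot("top","pics/top1.png");g=cv2.cvtColor(t["pixels"],cv2.COLOR_RGB2GRAY)
for n,P in(("C",[.4302,.3556,.08]),("B",[.453,-.0782,.07])):
    x,y=proj(t,[P])[0].round().astype(int);print(n,x,y);print(g[y-14:y+15:2,x-14:x+15:2])
```

```text
B [(np.float64(26.313722656885048), [16, 16, 181], array([ 0.4307, -0.0616,  0.07  ])), (np.float64(42.833494846376894), [19, 37, 192], array([ 0.4298, -0.039 ,  0.07  ]))]
C 137 250
[[121 120 121 120 121 122 122 122 122 122 122 123 123 122 123]
 [122 121 121 121 121 121 122 121 122 122 120 118 112 103 118]
 [124 121 121 121 120 119 118 113 106  97  89  85  90 103 115]
 [127 123 121 116 106 132 149 149 138  99  66  82 103 119 114]
 [129 121 121 127 151 172 176 174 178 169 112  61  63  84 109]
 [134 121 124 156 174 175 171 166 174 180 165  81  55  58  93]
 [140 121 133 171 176 158 100  83 144 178 179 119  55  49  73]
 [146 123 140 173 176 130  54  43 106 172 180 128  55  52  61]
 [152 125 137 171 179 154  78  71 134 173 178 120  55  48  59]
 [158 126 125 165 177 175 155 155 173 175 166  86  54  47  64]
 [161 130 121 139 170 176 176 175 176 168 117  58  51  57  79]
 [164 137 121 123 139 151 165 165 149 107  60  54  67  80  98]
 [164 143 121 121 121 101  94 115  91  73  72  84 111 117 121]
 [165 148 122 121 121 112 106 115 117 117 118 119 122 122 122]
 [163 151 124 121 122 122 122 122 1
[... 284 characters left out ...]
8 168]
 [160 157 153 151 149 146 143 138 135 124 105 156 165 166 166]
 [165 161 158 156 152 149 143 137 132 116 114 158 163 162 163]
 [164 162 159 157 155 151 148 144 137 115 121 157 159 160 160]
 [164 161 160 157 155 152 147 144 139 113 130 156 158 158 158]
 [163 161 158 157 154 151 147 144 138 112 139 155 156 155 155]
 [164 161 159 157 154 151 147 144 136 109 142 153 153 153 153]
 [163 162 159 157 154 151 148 143 134 110 145 149 150 150 150]
 [163 161 159 157 155 151 148 144 134 116 144 146 146 147 147]
 [164 161 160 157 155 152 148 144 134 123 142 142 143 143 144]
 [163 161 159 157 155 152 149 144 136 131 138 138 139 139 139]
 [164 161 160 157 154 152 149 145 139 133 132 133 134 135 135]]
```

C is seated in the pocket. B has been knocked, to about (0.431,-0.062). Confirming.

Run:
```python
from h import *
c=load("pics/w16.png");g=cv2.cvtColor(c["pixels"],cv2.COLOR_RGB2GRAY)
x,y=proj(c,[[.4307,-.0616,.07]])[0].round().astype(int);print(x,y)
print(g[y-30:y+32:3,x-33:x+34:3])
# bearing hole, end cap for clearance
T=load("pics/top0.png")
print("bearing",onz(T,[[277.6,262]],.018),"endcap",onz(T,[[272,213.5]],.02),"spanner L end",onz(T,[[100+408/2.1,80+378/2.1],[100+455/2.1,80+382/2.1],[100+545/2.1,80+390/2.1]],.006))
```

```text
223 110
[[140 120 122 134 139 139 140 138 134 135  93  84  80  81  77  75  75  81
   78  77  79  77  47]
 [122 104 134 134 135 136 136 133 135 133 137  78  78  77  61  89  72  79
   76  77  67  79  67]
 [124 132 136 133 137 133 136 133 133 138  74  77  80  79  78  68  70  75
   72  75  74  74  81]
 [135 135 132 133 132 137 134 137 110  72  80  79  75  48  68  77  76  73
   76  76  72  76  81]
 [133 135 133 132 135 137 136 138  82  82  80  83  82  84  79  54  48  76
   74  74  75  77  77]
 [138 139 138 136 134 137 142  81  83  80  79  82  87  83  83  79  60  55
   68  73  77  77  64]
 [137 136 137 136 136 137 145  96  83  84  83  84  77  81  80  81  79  57
   52  78  77  76  80]
 [133 133 132 131 109 139 138  93  82  82  80  79  81  80  83  77  83  72
   56  44  75  73  78]
 [138 137 137 135 134 137 139 145  80  66  50  39  57  80  79  80  81  78
   53  53  80  76  77]
 [131 135 134 132 136 139 144  80  79  53  42  43  44  57  84  77  80  76
   52  49  66  75  76]
 [138 136 132 135 139 140 143  79  71  38  46  44  37  42  80  79  80  81
   53  50  61  80  76]
 [137 138 135 136 137 142
[... 469 characters left out ...]
 135 137 135 136 139  81  84  82  86  82  83  83  81  75  72  79
   77  77  82  73  80]
 [134 135 137 136 136 137 135 133 130  68  81  81  79  64  77  81  77  76
   83  76  80  80  81]
 [131 136 136 133 134 137 139 140 137 114  81  83  79  76  79  78  81  78
   78  74  79  77  79]
 [137 133 137 140 136 139 138 140 139 133  75  78  91 134  77  82  84  79
   82  77  82  78  81]
 [136 137 137 138 138 138 138 137 140 135 141 142 138 141 138 123  75  78
   81  79  80  78  80]]
bearing [[ 0.39556677 -0.00719623  0.018     ]] endcap [[0.52751581 0.00738706 0.02      ]] spanner L end [[ 0.40045799 -0.05335761  0.006     ]
 [ 0.39497762 -0.11475107  0.006     ]
 [ 0.38414262 -0.2321894   0.006     ]]
```

B is confirmed at (0.4307,-0.0616). Its low neighbours (bearing 18 mm, spanner 6 mm) lie below the fingertips at z≈0.036. Grasping.

Call:
move_arm --moves '[-0.0698,-0.0584,-0.01,0,0.085,-0.0698,-0.0584,-0.04,0,0.085,-0.0698,-0.0584,-0.08,0,0.085,-0.0698,-0.0584,-0.12,0,0.085,-0.0698,-0.0584,-0.15,0,0.085,-0.0698,-0.0584,-0.16,0,0.085,-0.0698,-0.0584,-0.16,0,0.085,-0.0698,-0.0584,-0.16,0,0.085]'

```text
clock: 39.25
tcp_pos: [0.4304, -0.0602, 0.1461]
orientation: [-0.001, 0.034, 0.999, 0.0]
wrist_force: [1.2, -0.2, 1.1]
finger_gap: 0.085
grip_force: 0.0
```

Call:
move_arm --moves '[0,0,0,0,0.085,0,0,0,0,0.085]'

```text
clock: 39.42
tcp_pos: [0.4324, -0.0615, 0.148]
orientation: [0.002, 0.034, 0.999, -0.0]
wrist_force: [0.1, -0.1, 0.5]
finger_gap: 0.0851
grip_force: 0.0
```

Run:
```python
from h import *
print(env.get_state()['tcp_pos'])
c=shot("wrist","pics/w17.png")
print(bore(c,[.4307,-.0616,.07]))
```

```text
[ 0.43243021 -0.06147028  0.14803933]
[(np.float64(2.1406793792722856), [24, 19, 348], array([ 0.4293, -0.062 ,  0.07  ])), (np.float64(39.97720383146888), [14, 21, 83], array([ 0.4096, -0.0458,  0.07  ])), (np.float64(41.03281990305858), [22, 20, 91], array([ 0.4059, -0.0726,  0.07  ]))]
```

Call:
move_arm --moves '[-0.0015,-0.0003,-0.03,0,0.085,-0.0015,-0.0003,-0.06,0,0.085,-0.0015,-0.0003,-0.08,0,0.085,-0.0015,-0.0003,-0.095,0,0.085,-0.0015,-0.0003,-0.104,0,0.085,-0.0015,-0.0003,-0.104,0,0.085,-0.0015,-0.0003,-0.104,0,0.085,-0.0015,-0.0003,-0.104,0,0.085]'

```text
clock: 40.13
tcp_pos: [0.4306, -0.0623, 0.0435]
orientation: [0.001, 0.035, 0.999, -0.0]
wrist_force: [-0.5, 0.1, -0.0]
finger_gap: 0.0848
grip_force: 0.0
```

Call:
move_arm --moves '[0,0,0,0,0.03,0,0,0,0,0.03,0,0,0,0,0.03,0,0,0,0,0.03,0,0,0,0,0.03,0,0,0,0,0.03,0,0,0,0,0.03]'

```text
clock: 40.72
tcp_pos: [0.4299, -0.062, 0.0431]
orientation: [0.001, 0.035, 0.999, -0.0]
wrist_force: [-0.7, 1.9, 5.2]
finger_gap: 0.0445
grip_force: 40.4
```

Call:
move_arm --moves '[0,0,0.03,0,0.03,0,0,0.06,0,0.03,0,0,0.09,0,0.03,0,0,0.1,0,0.03,0,0,0.1,0,0.03,0,0,0.1,0,0.03]'

```text
clock: 41.22
tcp_pos: [0.4295, -0.062, 0.1424]
orientation: [0.0, 0.035, 0.999, -0.0]
wrist_force: [-0.4, -0.3, -2.1]
finger_gap: 0.0446
grip_force: 42.5
```

Call:
move_arm --moves '[0.0995,0.35,0,0,0.03,0.0995,0.35,0,0,0.03,0.0995,0.35,0,0,0.03,0.0995,0.35,0,0,0.03,0.0995,0.35,0,0,0.03,0.0995,0.35,0,0,0.03,0.0995,0.35,0,0,0.03,0.0995,0.35,0,0,0.03,0.0995,0.35,0,0,0.03,0.0995,0.35,0,0,0.03,0.0995,0.35,0,0,0.03,0.0995,0.35,0,0,0.03]'

```text
clock: 42.22
tcp_pos: [0.5273, 0.2873, 0.14]
orientation: [-0.002, 0.035, 0.999, -0.001]
wrist_force: [-1.1, -0.8, -2.6]
finger_gap: 0.0442
grip_force: 42.9
```

Call:
move_arm --moves '[0,0,-0.02,0,0.03,0,0,-0.04,0,0.03,0,0,-0.055,0,0.03,0,0,-0.055,0,0.03,0,0,-0.055,0,0.03,0,0,-0.055,0,0.03]'

```text
clock: 42.72
tcp_pos: [0.5291, 0.2872, 0.088]
orientation: [0.0, 0.036, 0.999, 0.0]
wrist_force: [-0.0, 1.2, -1.6]
finger_gap: 0.0443
grip_force: 42.8
```

Call:
move_arm --moves '[0,0.0007,-0.005,0,0.03,0,0.0007,-0.011,0,0.03,0,0.0007,-0.017,0,0.03,0,0.0007,-0.02,0,0.03,0,0.0007,-0.02,0,0.03]'

```text
clock: 43.13
tcp_pos: [0.5281, 0.2886, 0.0662]
orientation: [-0.001, 0.035, 0.999, -0.0]
wrist_force: [-0.4, -0.4, -1.8]
finger_gap: 0.0445
grip_force: 42.9
```

Call:
move_arm --moves '[0,0,-0.004,0,0.03,0,0,-0.008,0,0.03,0,0,-0.011,0,0.03,0,0,-0.011,0,0.03]'

```text
clock: 43.47
tcp_pos: [0.5284, 0.2886, 0.0554]
orientation: [-0.001, 0.035, 0.999, -0.0]
wrist_force: [0.2, -0.0, -2.8]
finger_gap: 0.0444
grip_force: 42.9
```

In the pocket, free. Release, retreat, and check everything.

Call:
move_arm --moves '[0,0,-0.002,0,0.03,0,0,-0.002,0,0.03,0,0,-0.002,0,0.06,0,0,-0.002,0,0.06,0,0,-0.002,0,0.06,0,0,-0.002,0,0.06,0,0,0.02,0,0.065,0,0,0.05,0,0.065,0,0,0.09,0,0.08,0,0,0.13,0,0.08,0,0,0.17,0,0.08,0,0,0.2,0,0.08]'

```text
clock: 44.47
tcp_pos: [0.5294, 0.289, 0.2605]
orientation: [0.002, 0.035, 0.999, 0.001]
wrist_force: [0.7, 1.2, 0.2]
finger_gap: 0.0803
grip_force: 0.0
```

Call:
move_arm --moves '[-0.02,-0.18,0.07,0,0.08,-0.02,-0.18,0.07,0,0.08,-0.02,-0.18,0.07,0,0.08,-0.02,-0.18,0.07,0,0.08,-0.02,-0.18,0.07,0,0.08,-0.02,-0.18,0.07,0,0.08,-0.02,-0.18,0.07,0,0.08]'

```text
clock: 45.05
tcp_pos: [0.5093, 0.1075, 0.3276]
orientation: [0.001, 0.036, 0.999, 0.0]
wrist_force: [0.3, 0.0, 0.4]
finger_gap: 0.0798
grip_force: 0.0
```

Run:
```python
from h import *
np.set_printoptions(precision=4,suppress=True)
print(env.get_state()['tcp_pos'])
c=shot("wrist","pics/w18.png");t=shot("top","pics/top2.png");T0=load("pics/top0.png")
def cups(cam,P,thr,z):
    g=cv2.cvtColor(cam["pixels"],cv2.COLOR_RGB2GRAY);x,y=proj(cam,[P])[0].round().astype(int);r=35
    x0,y0=max(x-r,0),max(y-r,0);w=g[y0:y+r,x0:x+r]
    n,l,s,ce=cv2.connectedComponentsWithStats((w>thr).astype(np.uint8))
    for i in range(1,n):
        if s[i,4]>300: print("  bright",s[i].tolist(),onz(cam,[s[i,:2]+s[i,2:4]/2+[x0-.5,y0-.5]],z)[0])
    n,l,s,ce=cv2.connectedComponentsWithStats((w<65).astype(np.uint8))
    for i in range(1,n):
        if s[i,4]>60: print("  dark",s[i].tolist(),onz(cam,[ce[i]+[x0,y0]],z)[0])
for n,P in(("C",[.4302,.3556,.08]),("B",[.5297,.2881,.08])): print(n,proj(c,[P]));cups(c,P,115,.08)
d=cv2.absdiff(cv2.GaussianBlur(t["pixels"],(3,3),0),cv2.GaussianBlur(T0["pixels"],(3,3),0)).max(2)
n,l,s,ce=cv2.connectedComponentsWithStats((d>25).astype(np.uint8))
for i in range(1,n):
    if s[i,4]>25: print("diff",s[i].tolist())
```

```text
[0.5093 0.1075 0.3276]
C [[508.2656  81.1237]]
  bright [17, 0, 53, 70, 2418] [0.43   0.3643 0.08  ]
  dark [0, 11, 31, 52, 915] [0.4291 0.3275 0.08  ]
  dark [29, 28, 15, 16, 171] [0.4305 0.3562 0.08  ]
B [[441.9749 175.7345]]
  bright [16, 16, 39, 38, 954] [0.5294 0.2881 0.08  ]
  bright [0, 50, 70, 20, 801] [0.5594 0.2894 0.08  ]
  dark [0, 3, 39, 47, 895] [0.5139 0.2626 0.08  ]
  dark [28, 29, 14, 13, 139] [0.5298 0.2877 0.08  ]
diff [144, 134, 128, 269, 12739]
diff [141, 157, 3, 26, 45]
diff [369, 173, 87, 32, 493]
diff [306, 183, 7, 7, 37]
diff [298, 185, 18, 17, 139]
diff [376, 184, 66, 25, 508]
diff [402, 202, 20, 20, 288]
diff [361, 224, 78, 44, 926]
diff [440, 224, 19, 33, 237]
diff [295, 235, 16, 19, 96]
diff [441, 235, 9, 9, 32]
diff [303, 238, 6, 6, 32]
diff [128, 241, 29, 20, 365]
diff [200, 260, 17, 15, 176]
diff [380, 264, 36, 8, 142]
diff [49, 267, 118, 153, 5827]
diff [0, 344, 51, 47, 1402]
diff [275, 378, 13, 9, 92]
diff [151, 381, 84, 39, 1626]
diff [281, 383, 35, 25, 422]
diff [256, 394, 4, 26, 51]
diff [240, 399, 15, 21, 182]
diff [266, 400, 44, 20, 461]
diff [306, 402, 18, 18, 179]
```

B and C sit at their pocket centres. Last check is bin level and rod hang, comparing scene pictures, then hand in.

Run:
```python
from h import *
n=shot("scene","pics/s_end.png")["pixels"];f=lambda a,r:cv2.GaussianBlur(a,(3,3),0)[r].astype(int)
a=load("pics/scene0.png")["pixels"];b=load("pics/scene1.png")["pixels"]
print("stand vs start",np.abs(f(n,np.s_[250:275,300:325])-f(a,np.s_[250:275,300:325])).max(2).mean())
for nm,r in(("bin far wall",np.s_[315:350,50:165]),("bin left rim",np.s_[240:320,40:60]),("bin near right",np.s_[220:245,125:160])): 
    print(nm,"vs level",np.abs(f(n,r)-f(b,r)).max(2).mean(),"vs tipped",np.abs(f(a,r)-f(b,r)).max(2).mean())
```

```text
stand vs start 4.8864
bin far wall vs level 1.627080745341615 vs tipped 7.926211180124223
bin left rim vs level 1.86125 vs tipped 20.61875
bin near right vs level 4.139428571428572 vs tipped 11.404571428571428
```

```bash
python3 -c "
from workcell import env
print(env.hand_in())"
```

```text
the job is handed in; nothing more can be done
None
```

The job is handed in, but no verdict came back. My last camera checks showed the bin level, spent cup A (~48 mm) upright in it, good cups B (~8 mm) and C (~15–25 mm) upright in rack pockets, and the dip rod hanging in its stand.

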